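# Load the specimen viewing stand and ease it down

### The arm

A 6-joint arm with a two-finger parallel gripper is mounted at the origin on the work surface. World frame = base frame: x ahead of the robot, y to its left, z up, the work surface at z = 0. Lengths are in m, angles in rad, forces in N, time in s.
With the tool pointing down it reaches from about 0.325 to 0.9 m from the base axis. Payload 6.1 kg.
Tool frame: the origin (TCP) lies at the very end of the fingers, on their centre line; the grasp point (between the pads) lies 19 mm behind it (robot.grasp_offset is the distance from the TCP to the grasp point, in m); x points along the fingers, y is the direction in which the jaws open and shut, and the axes are right-handed (so a half turn about x gives the same grasp; the last joint's range is limited). The gripper opens to 87 mm and grips with 3 to 60 N. Pads are 19 mm wide; open, the fingers measure 117 mm over their backs; the gripper's body (75 mm by 190 mm) begins 51 mm behind the grasp point.
Start: joints at [1.032, 0.22, 1.526, -0, 1.395, -0.126], TCP at [0.251, 0.572, 0.223] pointing down, gripper open.
Joint ranges: [-2.98, 2.98], [-0.91, 2.08], [0.09, 2.57], [-1.24, 4.39], [0.2, 2.65], [-2.68, 2.68]. Speed limits (rad/s): [2.57, 2.57, 3.01, 3.14, 3.14, 3.14].

### API

Orientations are given as a unit quaternion [x, y, z, w].
In Python, from station import robot, optics gives the robot as it stands.
- The arm moves only by the shell command python3 -m jog 'ROWS'. ROWS is a JSON object of lists of equal length, an entry for each row: "grip": the opening, from -1 (shut) to 1 (fully open); "dp": the shift along the tool's x, y, z in mm, a list of three; "twist": the turn, a rotation vector about the tool's x, y, z in degrees, a list of three. A call has 1 to 12 rows; each row shifts and turns the commanded pose from where the row before left it, along the tool's axes as they then stand; what a row does not reach is not made up. A row lasts 1/8 s, in which the tool goes at most 62.5 mm and 10.7 degrees, less where a joint would pass 70% of its speed; a pose out of reach is approached as far as the arm can. A call is refused whole if a number of a shift passes 62.5 or a number of a turn 10.7, either way. A call with a gripper value outside its range is refused whole. The fingers move at their own pace and stop on an object; the grip force is fixed at half the most. Time passes only in rows, so rows that do not move let the fingers close. It gives the time, the measured TCP pose, the force and the opening at its end, in the units of the state.
- robot.observe(): the state, without advancing time (a new reading comes with each control period).
- optics.camera(name): name is "scene" or "top" or "wrist"; returns (picture, depth): 420x560x3 uint8, red, green, blue; 420x560 float32, m along the optical axis (not along the pixel's ray), 0 where there is no reading.
- optics.get_calibration(name): a dict with "mtx" (3x3 intrinsics, pixels), "k1" (the pictures are not rectified: a ray, as slopes to the right and down, at radius r is drawn at 1 + k1 r^2 times it, then the intrinsics apply), "T" (4x4, takes a point from camera to world coordinates); the wrist camera has in their place "mount" (4x4, takes a point from camera to tool coordinates, whose origin is the TCP and whose axes are the tool frame's). Camera axes: x right, y down, z forward; pixel columns grow to the right and rows downward; lengths in m; the calibration is good to about 2 mm. A picture is of the moment at which its call begins: read the wrist's pose just before it. get_calibration takes no time and is no camera call.
- robot.sign_off(): hands the job in, once; it reports no verdict.
The state is a dict: "time_s": time; "joint_pos": joint angles; "joint_vel": joint speeds; "tau": joint torques, N m; "eef_pos": TCP position; "orientation": TCP orientation; "ft_force": force on the tool from outside, world axes, zero at the start; "wrist_torque": the same for the moment, N m; "width": finger opening in m.
Only numpy, scipy, OpenCV 4.12 (cv2) and the standard library are available. Lean on these libraries where they do the work, as an engineer would, in place of code of your own. Each camera call takes 0.05 s, during which the arm holds its last target.

### The job

Clear the petri dish off the light plate of the viewing stand and stand it on the cork mat, and plug every specimen holder on the bench pin-first, fully home, into a socket of its own in the raised carriage (any socket). When that is all done, flick the pawl off the ratchet wheel by its yellow tab, ease the drum back slowly by the red crank knob, taking three seconds or more, until the carriage is fully down, then flick the pawl back into the teeth by its black tab. Leave the holders plugged in, the dish on the mat, and do not disturb the two bottles.

Things in the scene. Friction and masses are not known exactly. Their poses are not given: they have to be found in the camera images.
- plate_mid (a point): Centre of the top of the stand's white light plate (130 x 220 mm, 16 mm above the bench), front right of the fixed stand. Own x axis: away from the robot, square to the carriage's socket face, which is 90 mm along x; y to the left, z up. Carriage bar: 240 mm long, 40 mm tall. Blue winch housing (70 mm tall) left of it. No part of the stand is above 155 mm
- drum (a joint): Turn of drum and ratchet wheel, rad: near 0 = wound up, 2.668 = fully eased back on its end stop; grows CLOCKWISE seen from above. Geared to the carriage bar, which drops 26.2 mm per rad, 70 mm in all. A friction brake holds it where it is left; turning takes 2 to 8 N at the crank knob. With the pawl in, easing back is blocked at about 0.15 rad
- pawl (a joint): Swing of the ratchet pawl, rad: 0 = in the teeth, 0.45 = fully off. Over-centre sprung: past 0.225 it snaps on by itself and stays there, either way; 2 to 8 N at the tabs. With the drum on its end stop the pawl falls freely between two teeth
- pawl_tail (a point): Centre of the pawl's YELLOW upright tab (7 mm thick, 22 wide, 28 tall; point 100 mm above the bench, 11 mm below the tab's top). The brass pawl lies on the housing, on the robot's side of the wheel, pivoting midway between its tabs. Push this tab away from the robot (stand's +x, about 20 mm) to swing the pawl OFF. Own axes turn with the pawl, as plate_mid's when it is in
- pawl_nose (a point): Centre of the pawl's BLACK upright tab, same size and height, 82 mm to the right of the yellow one. Push it away from the robot (stand's +x, about 20 mm) to swing the pawl back IN. Own axes as pawl_tail's
- drum_axis (a point): Point on the drum's vertical axis, 80 mm above the bench, in the steel ratchet wheel (46 mm radius). Own axes as plate_mid's. The steel crank arm above it is 110 to 116 mm above the bench
- crank_knob (a point): Middle of the red crank knob: upright, 18 mm diameter, 34 mm tall, 50 mm from the drum's axis, 136 mm above the bench. It spins freely on its pin, so a fixed wrist can lead it round. Wound up, it lies on the stand's +y (left) side of the axis; easing back leads it clockwise round the far side, 150 degrees in all
- dish_center (a point): Centre, half-way up, of the closed clear petri dish with a reddish filling, 60 mm diameter, 20 mm tall; it starts on the light plate
- mat: Cork mat on the bench, 130 x 130 x 4 mm; origin at the centre of its underside, axes along its edges
- bottle_a: Amber bottle, 44 mm diameter, 95 mm tall, bystander; origin at the centre of its foot
- bottle_b: Dark red bottle, 44 mm diameter, 85 mm tall, bystander; origin at the centre of its foot
- socket0 (a point): Mouth centre of socket 0 in the carriage's front face (8 mm square opening, 29 mm deep, black frame, a black line over it on the bar's top), 60 mm from its neighbours; numbered from the robot's right to left. Own x axis points level INTO the socket, away from the robot; 112 mm above the bench when the drum is at 0
- socket1 (a point): Mouth centre of socket 1 in the carriage's front face (8 mm square opening, 29 mm deep, black frame, a black line over it on the bar's top), 60 mm from its neighbours; numbered from the robot's right to left. Own x axis points level INTO the socket, away from the robot; 112 mm above the bench when the drum is at 0
- socket2 (a point): Mouth centre of socket 2 in the carriage's front face (8 mm square opening, 29 mm deep, black frame, a black line over it on the bar's top), 60 mm from its neighbours; numbered from the robot's right to left. Own x axis points level INTO the socket, away from the robot; 112 mm above the bench when the drum is at 0
- socket3 (a point): Mouth centre of socket 3 in the carriage's front face (8 mm square opening, 29 mm deep, black frame, a black line over it on the bar's top), 60 mm from its neighbours; numbered from the robot's right to left. Own x axis points level INTO the socket, away from the robot; 112 mm above the bench when the drum is at 0
- probe0_grip (a point): Centre of the red specimen holder's square handle (50 x 18 x 18 mm), lying on the bench; about 35 g. Own x axis runs along the handle to a steel pin (6 mm diameter, 25 mm long) on its end; a thin clear specimen blade (30 x 14 x 3 mm) sticks out of the other end. The pin is on the handle's axis: any long side may be up. May be absent
- probe0_tip (a point): Tip of the red holder's pin, 50 mm along its x axis from the handle's centre
- probe1_grip (a point): Centre of the blue specimen holder's square handle (50 x 18 x 18 mm), lying on the bench; about 35 g. Own x axis runs along the handle to a steel pin (6 mm diameter, 25 mm long) on its end; a thin clear specimen blade (30 x 14 x 3 mm) sticks out of the other end. The pin is on the handle's axis: any long side may be up. May be absent
- probe1_tip (a point): Tip of the blue holder's pin, 50 mm along its x axis from the handle's centre
- probe2_grip (a point): Centre of the green specimen holder's square handle (50 x 18 x 18 mm), lying on the bench; about 35 g. Own x axis runs along the handle to a steel pin (6 mm diameter, 25 mm long) on its end; a thin clear specimen blade (30 x 14 x 3 mm) sticks out of the other end. The pin is on the handle's axis: any long side may be up. May be absent
- probe2_tip (a point): Tip of the green holder's pin, 50 mm along its x axis from the handle's centre
- probe3_grip (a point): Centre of the orange specimen holder's square handle (50 x 18 x 18 mm), lying on the bench; about 35 g. Own x axis runs along the handle to a steel pin (6 mm diameter, 25 mm long) on its end; a thin clear specimen blade (30 x 14 x 3 mm) sticks out of the other end. The pin is on the handle's axis: any long side may be up. May be absent
- probe3_tip (a point): Tip of the orange holder's pin, 50 mm along its x axis from the handle's centre

How it is judged:
On the way, in this order (a step that is already met when the one before it is completed fails the run):
1. the dish stands on the cork mat and every holder is plugged fully into a socket, with the carriage still raised (x of dish_center in the frame of mat between -0.04 and 0.04 m and y of dish_center in the frame of mat between -0.04 and 0.04 m and height (world z) of dish_center below 0.019 m and angle between dish_center's own z axis and vertical below 0.1 rad and ((x of probe0_tip in the frame of socket0 above 0.018 m and y of probe0_tip in the frame of socket0 between -0.006 and 0.006 m and z of probe0_tip in the frame of socket0 between -0.006 and 0.006 m) or (x of probe0_tip in the frame of socket1 above 0.018 m and y of probe0_tip in the frame of socket1 between -0.006 and 0.006 m and z of probe0_tip in the frame of socket1 between -0.006 and 0.006 m) or (x of probe0_tip in the frame of socket2 above 0.018 m and y of probe0_tip in the frame of socket2 between -0.006 and 0.006 m and z of probe0_tip in the frame of socket2 between -0.006 and 0.006 m) or (x of probe0_tip in the frame of socket3 above 0.018 m and y of probe0_tip in the frame of socket3 between -0.006 and 0.006 m and z of probe0_tip in the frame of socket3 between -0.006 and 0.006 m)) and ((x of probe1_tip in the frame of socket0 above 0.018 m and y of probe1_tip in the frame of socket0 between -0.006 and 0.006 m and z of probe1_tip in the frame of socket0 between -0.006 and 0.006 m) or (x of probe1_tip in the frame of socket1 above 0.018 m and y of probe1_tip in the frame of socket1 between -0.006 and 0.006 m and z of probe1_tip in the frame of socket1 between -0.006 and 0.006 m) or (x of probe1_tip in the frame of socket2 above 0.018 m and y of probe1_tip in the frame of socket2 between -0.006 and 0.006 m and z of probe1_tip in the frame of socket2 between -0.006 and 0.006 m) or (x of probe1_tip in the frame of socket3 above 0.018 m and y of probe1_tip in the frame of socket3 between -0.006 and 0.006 m and z of probe1_tip in the frame of socket3 between -0.006 and 0.006 m)) and ((x of probe2_tip in the frame of socket0 above 0.018 m and y of probe2_tip in the frame of socket0 between -0.006 and 0.006 m and z of probe2_tip in the frame of socket0 between -0.006 and 0.006 m) or (x of probe2_tip in the frame of socket1 above 0.018 m and y of probe2_tip in the frame of socket1 between -0.006 and 0.006 m and z of probe2_tip in the frame of socket1 between -0.006 and 0.006 m) or (x of probe2_tip in the frame of socket2 above 0.018 m and y of probe2_tip in the frame of socket2 between -0.006 and 0.006 m and z of probe2_tip in the frame of socket2 between -0.006 and 0.006 m) or (x of probe2_tip in the frame of socket3 above 0.018 m and y of probe2_tip in the frame of socket3 between -0.006 and 0.006 m and z of probe2_tip in the frame of socket3 between -0.006 and 0.006 m)) and ((x of probe3_tip in the frame of socket0 above 0.018 m and y of probe3_tip in the frame of socket0 between -0.006 and 0.006 m and z of probe3_tip in the frame of socket0 between -0.006 and 0.006 m) or (x of probe3_tip in the frame of socket1 above 0.018 m and y of probe3_tip in the frame of socket1 between -0.006 and 0.006 m and z of probe3_tip in the frame of socket1 between -0.006 and 0.006 m) or (x of probe3_tip in the frame of socket2 above 0.018 m and y of probe3_tip in the frame of socket2 between -0.006 and 0.006 m and z of probe3_tip in the frame of socket2 between -0.006 and 0.006 m) or (x of probe3_tip in the frame of socket3 above 0.018 m and y of probe3_tip in the frame of socket3 between -0.006 and 0.006 m and z of probe3_tip in the frame of socket3 between -0.006 and 0.006 m)) and value of joint drum below 0.3 rad), for 0.2 s.
2. the pawl is flicked off the wheel (value of joint pawl above 0.35 rad), for 0.2 s.
3. the drum is eased back and the carriage is fully down (value of joint drum above 2.58 rad and value of joint pawl above 0.25 rad), for 0.2 s.
4. the pawl is flicked back into the teeth (value of joint pawl below 0.08 rad), for 0.2 s.
At the end, for the whole second after the job is handed in: the dish upright on the cork mat (centre within 40 mm of the mat's centre along both of its edges); every holder's pin at least 18 mm deep in a socket; drum eased back beyond 2.58 rad; pawl in the teeth (below 0.08 rad) (x of dish_center in the frame of mat between -0.04 and 0.04 m and y of dish_center in the frame of mat between -0.04 and 0.04 m and height (world z) of dish_center below 0.019 m and angle between dish_center's own z axis and vertical below 0.1 rad and ((x of probe0_tip in the frame of socket0 above 0.018 m and y of probe0_tip in the frame of socket0 between -0.006 and 0.006 m and z of probe0_tip in the frame of socket0 between -0.006 and 0.006 m) or (x of probe0_tip in the frame of socket1 above 0.018 m and y of probe0_tip in the frame of socket1 between -0.006 and 0.006 m and z of probe0_tip in the frame of socket1 between -0.006 and 0.006 m) or (x of probe0_tip in the frame of socket2 above 0.018 m and y of probe0_tip in the frame of socket2 between -0.006 and 0.006 m and z of probe0_tip in the frame of socket2 between -0.006 and 0.006 m) or (x of probe0_tip in the frame of socket3 above 0.018 m and y of probe0_tip in the frame of socket3 between -0.006 and 0.006 m and z of probe0_tip in the frame of socket3 between -0.006 and 0.006 m)) and ((x of probe1_tip in the frame of socket0 above 0.018 m and y of probe1_tip in the frame of socket0 between -0.006 and 0.006 m and z of probe1_tip in the frame of socket0 between -0.006 and 0.006 m) or (x of probe1_tip in the frame of socket1 above 0.018 m and y of probe1_tip in the frame of socket1 between -0.006 and 0.006 m and z of probe1_tip in the frame of socket1 between -0.006 and 0.006 m) or (x of probe1_tip in the frame of socket2 above 0.018 m and y of probe1_tip in the frame of socket2 between -0.006 and 0.006 m and z of probe1_tip in the frame of socket2 between -0.006 and 0.006 m) or (x of probe1_tip in the frame of socket3 above 0.018 m and y of probe1_tip in the frame of socket3 between -0.006 and 0.006 m and z of probe1_tip in the frame of socket3 between -0.006 and 0.006 m)) and ((x of probe2_tip in the frame of socket0 above 0.018 m and y of probe2_tip in the frame of socket0 between -0.006 and 0.006 m and z of probe2_tip in the frame of socket0 between -0.006 and 0.006 m) or (x of probe2_tip in the frame of socket1 above 0.018 m and y of probe2_tip in the frame of socket1 between -0.006 and 0.006 m and z of probe2_tip in the frame of socket1 between -0.006 and 0.006 m) or (x of probe2_tip in the frame of socket2 above 0.018 m and y of probe2_tip in the frame of socket2 between -0.006 and 0.006 m and z of probe2_tip in the frame of socket2 between -0.006 and 0.006 m) or (x of probe2_tip in the frame of socket3 above 0.018 m and y of probe2_tip in the frame of socket3 between -0.006 and 0.006 m and z of probe2_tip in the frame of socket3 between -0.006 and 0.006 m)) and ((x of probe3_tip in the frame of socket0 above 0.018 m and y of probe3_tip in the frame of socket0 between -0.006 and 0.006 m and z of probe3_tip in the frame of socket0 between -0.006 and 0.006 m) or (x of probe3_tip in the frame of socket1 above 0.018 m and y of probe3_tip in the frame of socket1 between -0.006 and 0.006 m and z of probe3_tip in the frame of socket1 between -0.006 and 0.006 m) or (x of probe3_tip in the frame of socket2 above 0.018 m and y of probe3_tip in the frame of socket2 between -0.006 and 0.006 m and z of probe3_tip in the frame of socket2 between -0.006 and 0.006 m) or (x of probe3_tip in the frame of socket3 above 0.018 m and y of probe3_tip in the frame of socket3 between -0.006 and 0.006 m and z of probe3_tip in the frame of socket3 between -0.006 and 0.006 m)) and value of joint drum above 2.58 rad and value of joint pawl below 0.08 rad); the robot touches nothing.
It fails at once if a bottle is pushed more than 30 mm or tipped (distance of any of bottle_a, bottle_b from where it was at the start of the episode above 0.03 m or angle between any of bottle_a, bottle_b's own z axis and vertical above 0.3 rad).
It fails at once if the drum runs back fast (over 2 rad/s) (velocity of joint drum above 2 rad/s).
Of probe0, probe1, probe2, probe3 only 2 to 4 are there at a start; the rules pass over those that are not, and their reading is None.
At some moment in a run one of dish, probe0, probe1, probe2, probe3 may be knocked a few centimetres aside while the robot is not near it.
It also fails if it takes over 210 s, if anything falls off the work surface, if the arm or the gripper's body presses on something with over 40 N, if the wrist force passes 120 N, or if a joint passes its speed limit or range.

## Working session

There is one attempt and no reset: what is moved stays moved. The work goes in short steps, Python scripts to look and compute and a shell command to move; the robot and the scene stay as the last step left them, time stands still between calls to the robot, and variables do not carry over. Pictures are saved under pics/ and viewed, and the job is handed in when it is done.

```bash
ls; mkdir -p pics; python3 - <<'E'
from station import robot, optics
import cv2
print(robot.observe())
for n in ["scene","top","wrist"]:
    p,d=optics.camera(n); cv2.imwrite(f"pics/{n}0.png",p[:,:,::-1]); print(n,optics.get_calibration(n), (d==0).mean())
E
```

```text
pics
{'time_s': 0.0, 'joint_pos': array([ 1.03189488e+00,  2.21206038e-01,  1.52760488e+00, -2.49350531e-05,
        1.39465842e+00, -1.26085647e-01]), 'joint_vel': array([-9.19156241e-05, -8.83191256e-04, -2.73743689e-03,  9.45766932e-04,
       -2.58427128e-03,  1.27211753e-03]), 'tau': array([-1.81321815e-03, -4.94611752e+01, -3.87378073e+01,  6.95564691e-02,
        5.74697717e-02, -1.66241025e-04]), 'eef_pos': array([0.25043471, 0.57197327, 0.22145297]), 'orientation': array([ 0.14428668,  0.6923057 , -0.14554668,  0.69188896]), 'ft_force': array([0.18694077, 0.2180122 , 0.35862493]), 'wrist_torque': array([0.01289096, 0.0232383 , 0.01750529]), 'width': 0.08679995384047086}
scene {'mtx': array([[539.41212126,   0.        , 275.05819381],
       [  0.        , 539.41212126, 211.6397966 ],
       [  0.        ,   0.        ,   1.        ]]), 'k1': -0.04027267437320461, 'T': array([[-0.85445673,  0.35729086, -0.37715638,  1.09523037],
       [ 0.51928864,  0.60915292, -0.59939305,  0.88307392],
       [ 0.01558825, -0.70800845, -0.7060319 ,  1.13265511],
       [ 0.        ,  0.   
[... 489 characters left out ...]
       9.66730944e-01],
       [ 0.00000000e+00,  0.00000000e+00,  0.00000000e+00,
         1.00000000e+00]])} 0.003949829931972789
wrist {'mtx': array([[320.19357416,   0.        , 275.17009408],
       [  0.        , 320.19357416, 213.23115368],
       [  0.        ,   0.        ,   1.        ]]), 'k1': -0.05710128978450907, 'mount': array([[-1.06083760e-03, -3.03461115e-01,  9.52843233e-01,
        -1.62427770e-01],
       [ 9.99998850e-01, -1.35418185e-03,  6.82058524e-04,
        -1.91763628e-04],
       [ 1.08334478e-03,  9.52842861e-01,  3.03462203e-01,
        -8.28828957e-02],
       [ 0.00000000e+00,  0.00000000e+00,  0.00000000e+00,
         1.00000000e+00]])} 0.003941326530612245
```

View pics/top0.png

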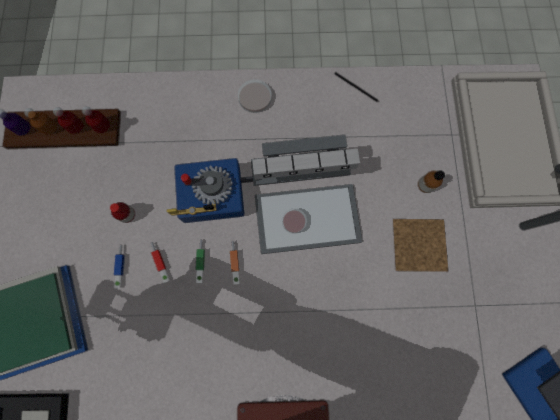

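View pics/scene0.png

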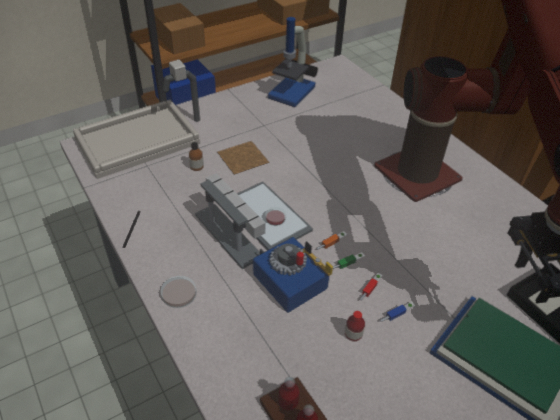

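View pics/wrist0.png

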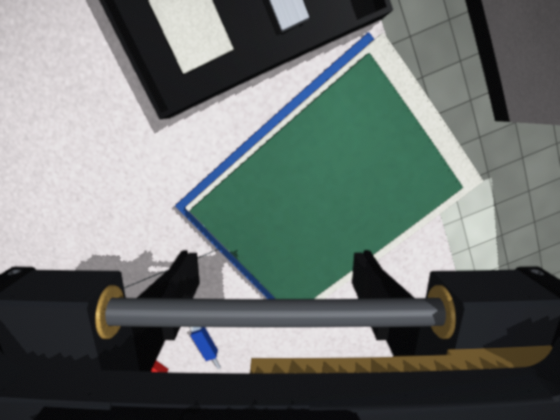

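```bash
cat > h.py <<'E'
from station import robot, optics
import cv2, numpy as np
from scipy.spatial.transform import Rotation as R
def toolT():
    s=robot.observe(); T=np.eye(4); T[:3,:3]=R.from_quat(s["orientation"]).as_matrix(); T[:3,3]=s["eef_pos"]; return T
def grab(n):
    T=toolT(); p,d=optics.camera(n); c=optics.get_calibration(n)
    C=c["T"] if n!="wrist" else T@c["mount"]
    return p,d,c,C
def norm(px,c):
    px=np.asarray(px,float).reshape(-1,1,2)
    return cv2.undistortPoints(px,c["mtx"],np.array([c["k1"],0,0,0.])).reshape(-1,2)
def onplane(px,c,C,z):
    n=norm(px,c); r=np.c_[n,np.ones(len(n))]@C[:3,:3].T; o=C[:3,3]
    t=(z-o[2])/r[:,2]; return o+t[:,None]*r
def proj(P,c,C):
    P=np.atleast_2d(P); q=(P-C[:3,3])@C[:3,:3]
    return cv2.projectPoints(q.reshape(-1,1,3),np.zeros(3),np.zeros(3),c["mtx"],np.array([c["k1"],0,0,0.]))[0].reshape(-1,2)
def save(name,p,box=None,s=1):
    if box: p=p[box[1]:box[3],box[0]:box[2]]
    cv2.imwrite(f"pics/{name}.png",cv2.resize(p[:,:,::-1],None,fx=s,fy=s,interpolation=cv2.INTER_CUBIC))
E
python3 - <<'E'
from h import *
p,d,c,C=grab("top")
save("top_a",p,(90,120,370,300),2.8)
hsv=cv2.cvtColor(p,cv2.COLOR_RGB2HSV)
print(hsv[268,119],hsv[262,159],hsv[260,200],hsv[260,234],hsv[250,420],hsv[180,186])
E
```

```text
[110 183 103] [  1 188 126] [ 67 111  60] [ 10 144 122] [ 17 108  92] [  2 217  87]
```

View pics/top_a.png

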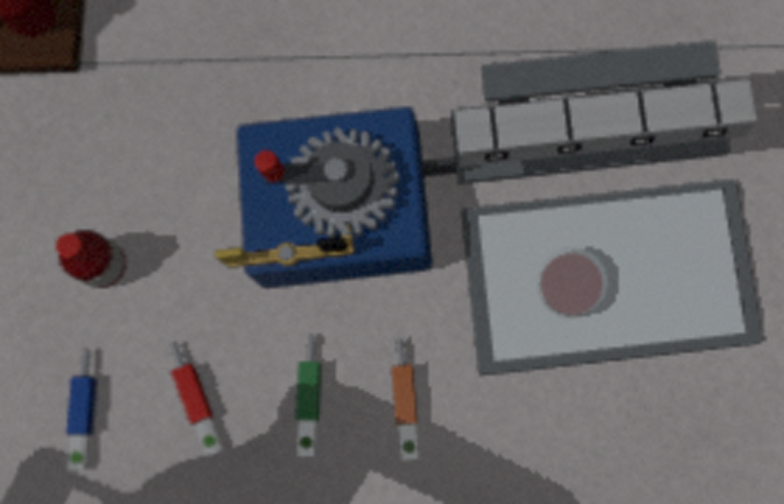

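```bash
cat > meas.py <<'E'
from h import *
def holders(p,c,C,zt=0.018):
    hsv=cv2.cvtColor(p,cv2.COLOR_RGB2HSV); H,S,V=cv2.split(hsv)
    out={}
    for n,(lo,hi,smin) in dict(blue=(100,120,130),red=(-4,5,150),green=(55,80,70),orange=(7,14,110)).items():
        m=(((H>=lo)&(H<=hi))|((H>=180+lo)&(lo<0)))&(S>smin)&(V>35)
        m[:232]=0;m[300:]=0;m[:,:95]=0;m[:,290:]=0
        k,l,st,_=cv2.connectedComponentsWithStats(m.astype(np.uint8))
        if k<2: continue
        i=1+np.argmax(st[1:,4]); ys,xs=np.where(l==i)
        P=onplane(np.c_[xs,ys],c,C,zt)[:,:2]
        r=cv2.minAreaRect((P*1000).astype(np.float32)); 
        out[n]=(st[i,4],P.mean(0),r)
    return out
E
python3 - <<'E'
from meas import *
p,d,c,C=grab("top")
for n,v in holders(p,c,C).items(): print(n,v[0],v[1].round(4),[np.round(a,1) for a in v[2]])
f=lambda u,v:(u/2.8+90,v/2.8+120)
# socket frames on zoom
print("sock",onplane([f(496,155),f(569,147),f(642,140),f(714,132)],c,C,0.112).round(4))
print("linesfront",onplane([f(494,151),f(569,142),f(642,135),f(714,128)],c,C,0.132).round(4))
print("linesback",onplane([f(496,108),f(566,97),f(641,90),f(714,83)],c,C,0.132).round(4))
print("platecorn",onplane([f(478,215),f(727,190),f(748,334),f(496,361)],c,C,0.016).round(4))
print("dish",onplane([f(573,284)],c,C,0.034).round(4))
print("axis",onplane([f(337,168)],c,C,0.116).round(4), "knob",onplane([f(266,157)],c,C,0.153).round(4))
print("yellow",onplane([f(229,253)],c,C,0.111).round(4), "black",onplane([f(333,242)],c,C,0.111).round(4))
hsv=cv2.cvtColor(p,cv2.COLOR_RGB2HSV);H,S,V=cv2.split(hsv)
m=((H>12)&(H<25)&(S>70)).astype(np.uint8);m[:210]=0;m[280:]=0;m[:,:380]=0;m[:,460:]=0
ys,xs=np.where(m); P=onplane(np.c_[xs,ys],c,C,0.004)[:,:2]*1000
print("mat",len(xs),cv2.minAreaRect(P.astype(np.float32)),P.mean(0))
print("bottles", onplane([(121,212),(432,181)],c,C,0.09).round(3))
E
```

```text
blue 160 [0.4195 0.3815] [array([419.4, 381.3]), array([19.8, 45.3]), np.float64(88.7)]
red 146 [0.4283 0.2865] [array([428.5, 286.5]), array([48.3, 17.4]), np.float64(22.5)]
green 155 [0.4269 0.1862] [array([428. , 186.8]), array([48.3, 16.8]), np.float64(0.7)]
orange 145 [0.4228 0.1042] [array([423.1, 104.3]), array([48.3, 17. ]), np.float64(4.0)]
sock [[ 0.6045  0.0194  0.112 ]
 [ 0.6098 -0.0401  0.112 ]
 [ 0.6143 -0.0998  0.112 ]
 [ 0.6197 -0.159   0.112 ]]
linesfront [[ 0.6017  0.0209  0.132 ]
 [ 0.6076 -0.0389  0.132 ]
 [ 0.612  -0.0973  0.132 ]
 [ 0.6165 -0.1551  0.132 ]]
linesback [[ 0.6376  0.0185  0.132 ]
 [ 0.6455 -0.0379  0.132 ]
 [ 0.65   -0.0985  0.132 ]
 [ 0.6546 -0.1577  0.132 ]]
platecorn [[ 0.5788  0.0368  0.016 ]
 [ 0.5963 -0.1869  0.016 ]
 [ 0.4662 -0.1959  0.016 ]
 [ 0.4484  0.0238  0.016 ]]
dish [[ 0.511  -0.0442  0.034 ]]
axis [[0.5956 0.1477 0.116 ]] knob [[0.5947 0.1972 0.153 ]]
yellow [[0.5287 0.2339 0.111 ]] black [[0.5356 0.1511 0.111 ]]
mat 2652 ((451.6962890625, -352.61639404296875), (128.61814880371094, 126.2562255859375), 88.35365295410156) [ 450.39662507 -352.2618709 ]
bottles [[ 0.532  0.356  0.09 ]
 [ 0.588 -0.365  0.09 ]]
```

```bash
cat > plan.py <<'E'
import sys
from h import *
def plan(x,y,z,yaw,quiet=False):
    # yaw deg: tool y = (-sin,cos,0), tool x down, tool z=(cos,sin,0)
    a=np.radians(yaw); D=np.array([[0,-np.sin(a),np.cos(a)],[0,np.cos(a),np.sin(a)],[-1,0,0]])
    T=toolT(); rv=R.from_matrix(T[:3,:3].T@D).as_rotvec(degrees=True)
    dp=D.T@(np.array([x,y,z])-T[:3,3])*1000
    s=robot.observe()
    print("t",round(s["time_s"],2),"pos",(s["eef_pos"]*1000).round(1),"tyaw",np.degrees(np.arctan2(T[1,2],T[0,2])).round(2),"F",s["ft_force"].round(1),"w",round(s["width"]*1000,1))
    print("twist first",rv.round(2)," then dp mm",dp.round(1))
if __name__=="__main__": plan(*map(float,sys.argv[1:5]))
E
python3 plan.py 0.511 -0.044 0.15 4.7
```

```text
t 0.25 pos [250.6 572.2 222. ] tyaw -23.65 F [ 1.   0.2 -0.6] w 87.0
twist first [-2.835e+01 -2.000e-02  5.000e-02]  then dp mm [  72.  -635.5  209.1]
```

```bash
python3 -m jog '{"grip":[1,1,1,1,1,1,1,1,1,1,1,1],"dp":[[0,0,0],[0,0,0],[0,0,0],[4,-55,18],[4,-55,18],[4,-55,18],[4,-55,18],[4,-55,18],[4,-55,18],[4,-55,18],[4,-55,18],[4,-55,18]],"twist":[[-9.5,0,0],[-9.5,0,0],[-9.4,0,0],[0,0,0],[0,0,0],[0,0,0],[0,0,0],[0,0,0],[0,0,0],[0,0,0],[0,0,0],[0,0,0]]}'; python3 plan.py 0.511 -0.044 0.15 4.7
```

```text
time_s: 1.75
eef_pos: [0.4537, 0.0908, 0.1867]
orientation: [-0.029, 0.706, 0.029, 0.707]
ft_force: [0.2, -0.0, 0.3]
width: 0.087
t 1.75 pos [453.7  90.8 186.7] tyaw 4.74 F [ 0.2 -0.   0.3] w 87.0
twist first [ 0.04  0.06 -0.01]  then dp mm [  36.7 -139.    46.1]
```

```bash
python3 -m jog '{"grip":[1,1,1,1],"dp":[[0,-46,15],[0,-46,15],[0,-46,15],[0,0,0]],"twist":[[0,0,0],[0,0,0],[0,0,0],[0,0,0]]}'; python3 - <<'E'
from h import *
p,d,c,C=grab("wrist"); save("w1",p)
np.save("C.npy",C)
print(toolT()[:3,3])
E
```

```text
time_s: 2.25
eef_pos: [0.5102, -0.044, 0.1866]
orientation: [-0.028, 0.706, 0.028, 0.707]
ft_force: [-0.1, 0.8, -0.2]
width: 0.0872
[ 0.50944323 -0.04228007  0.18630606]
```

View pics/w1.png

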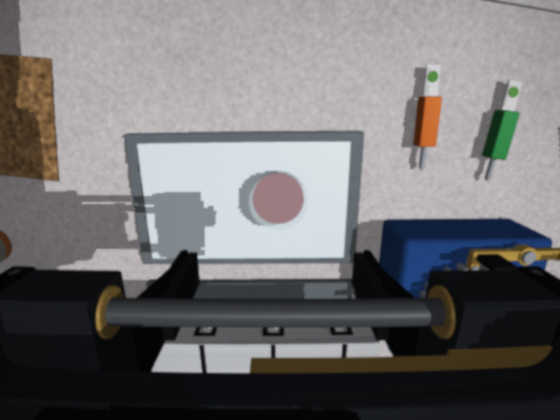

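```bash
python3 - <<'E'
from h import *
c=optics.get_calibration("wrist");C=np.load("C.npy")
print("dish",onplane([(277.5,198)],c,C,0.035).round(4))
print("plate",onplane([(138,143),(352,141),(350,258),(144,263)],c,C,0.016).round(4))
S=onplane([(205,331),(273,331),(341,331)],c,C,0.112);print(S.round(4))
E
python3 plan.py 0.511 -0.044 0.019 4.7
```

```text
dish [[ 0.511  -0.0422  0.035 ]]
plate [[ 0.4684 -0.19    0.016 ]
 [ 0.4498  0.0297  0.016 ]
 [ 0.5805  0.047   0.016 ]
 [ 0.6057 -0.1901  0.016 ]]
[[ 0.6175 -0.099   0.112 ]
 [ 0.6124 -0.0386  0.112 ]
 [ 0.6081  0.0218  0.112 ]]
t 2.3 pos [509.4 -42.3 186.3] tyaw 4.58 F [-0.9  0.4 -0.1] w 86.9
twist first [-0.12 -0.03 -0.03]  then dp mm [167.3  -1.8   1.4]
```

```bash
python3 -m jog '{"grip":[1,1,1,1,1,-1,-1,-1,-1,-1,-1],"dp":[[50,0,0],[50,0,0],[40,0,1],[26,0,0],[0,0,0],[0,0,0],[0,0,0],[0,0,0],[0,0,0],[0,0,0],[0,0,0]],"twist":[[0,0,0],[0,0,0],[0,0,0],[0,0,0],[0,0,0],[0,0,0],[0,0,0],[0,0,0],[0,0,0],[0,0,0],[0,0,0]]}'
```

```text
time_s: 3.68
eef_pos: [0.5107, -0.0411, 0.0211]
orientation: [-0.029, 0.706, 0.029, 0.707]
ft_force: [-1.6, 1.5, 5.1]
width: 0.0595
```

```bash
python3 -m jog '{"grip":[-1,-1,-1],"dp":[[-50,0,0],[-50,0,0],[0,0,0]],"twist":[[0,0,0],[0,0,0],[0,0,0]]}'; python3 plan.py 0.451 -0.352 0.011 4.7
```

```text
time_s: 4.05
eef_pos: [0.5138, -0.042, 0.1251]
orientation: [-0.03, 0.703, 0.028, 0.71]
ft_force: [-0.4, 0.3, -0.2]
width: 0.0593
t 4.05 pos [513.8 -42.  125.1] tyaw 4.75 F [-0.4  0.3 -0.2] w 59.3
twist first [0.04 0.48 0.17]  then dp mm [ 114.1 -303.8  -88. ]
```

```bash
python3 -m jog '{"grip":[-1,-1,-1,-1,-1,-1,-1,-1,-1,-1],"dp":[[0,-50.5,-14.5],[0,-50.5,-14.5],[0,-50.5,-14.5],[0,-50.5,-14.5],[0,-50.5,-14.5],[0,-50.5,-14.5],[0,0,0],[50,0,0],[45,0,0],[0,0,0]],"twist":[[0,0,0],[0,0,0],[0,0,0],[0,0,0],[0,0,0],[0,0,0],[0,0,0],[0,0,0],[0,0,0],[0,0,0]]}'; python3 plan.py 0.451 -0.352 0.011 4.7
```

```text
time_s: 5.3
eef_pos: [0.4454, -0.3457, 0.0203]
orientation: [-0.026, 0.709, 0.033, 0.704]
ft_force: [-0.4, 0.7, -0.9]
width: 0.0591
t 5.3 pos [ 445.4 -345.7   20.3] tyaw 4.78 F [-0.4  0.7 -0.9] w 59.1
twist first [ 0.08 -0.4  -0.51]  then dp mm [ 9.3 -6.7  5.1]
```

```bash
python3 -m jog '{"grip":[-1,-1,-1,0.9,0.9,0.9,0.9,0.9,1,1],"dp":[[5,-5,4],[5.5,0,0],[0,0,0],[0,0,0],[0,0,0],[0,0,0],[0,0,0],[0,0,0],[-60,0,0],[-60,0,0]],"twist":[[0,0,0],[0,0,0],[0,0,0],[0,0,0],[0,0,0],[0,0,0],[0,0,0],[0,0,0],[0,0,0],[0,0,0]]}'; python3 - <<'E'
from h import *
p,d,c,C=grab("wrist"); save("w2",p)
p,d,c,C=grab("top"); save("t2",p)
E
```

```text
time_s: 6.55
eef_pos: [0.4525, -0.3543, 0.1354]
orientation: [-0.029, 0.707, 0.03, 0.706]
ft_force: [0.7, 0.1, 0.4]
width: 0.0867
```

View pics/w2.png

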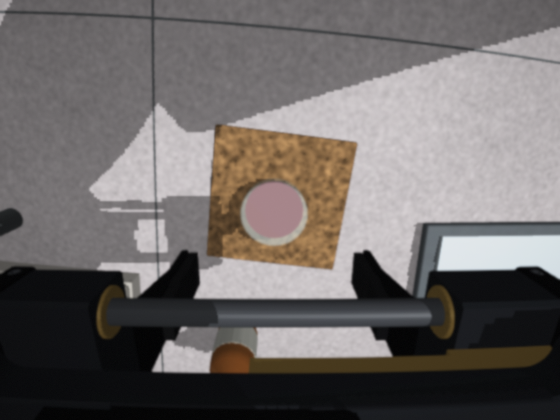

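View pics/t2.png

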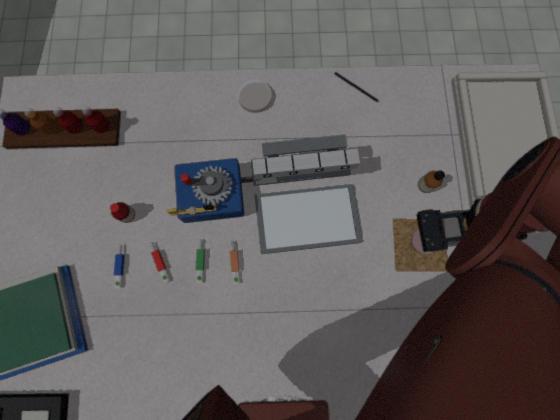

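```bash
python3 -m jog '{"grip":[1,1,1,1,1,1,1,1,1,1],"dp":[[-20,50,4],[-20,50,4],[0,52,4],[0,52,4],[0,52,4],[0,52,4],[0,52,0],[0,52,0],[0,25,0],[0,0,0]],"twist":[[0,0,0],[0,0,0],[0,0,0],[0,0,0],[0,0,0],[0,0,0],[0,0,0],[0,0,0],[0,0,0],[0,0,0]]}'; python3 - <<'E'
from h import *
p,d,c,C=grab("wrist"); save("w3",p); np.save("C.npy",C); np.save("p.npy",p)
E
python3 plan.py 0.423 0.104 0.1 4.7
```

```text
time_s: 7.9
eef_pos: [0.4405, 0.084, 0.1747]
orientation: [-0.03, 0.707, 0.031, 0.706]
ft_force: [0.3, 1.1, 0.3]
width: 0.0869
t 7.95 pos [440.7  82.9 174.7] tyaw 4.87 F [-0.  -0.5 -0. ] w 86.9
twist first [ 0.17 -0.02  0.03]  then dp mm [ 74.7  22.5 -15.9]
```

View pics/w3.png

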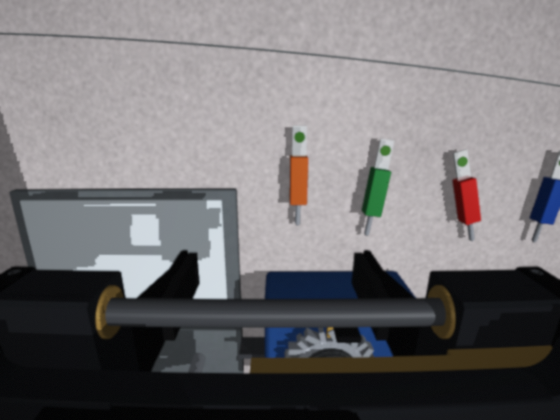

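```bash
cat > wm.py <<'E'
from h import *
RNG=dict(blue=(100,125,120),red=(-5,6,150),green=(55,80,70),orange=(7,14,150))
def wholders(p,c,C,zt=0.014,names=RNG):
    hsv=cv2.cvtColor(p,cv2.COLOR_RGB2HSV); H,S,V=cv2.split(hsv); H=H.astype(int)
    for n in names:
        lo,hi,s=RNG[n]; Hs=np.where(H>170,H-180,H)
        m=((Hs>=lo)&(Hs<=hi)&(S>s)&(V>35)).astype(np.uint8); m[265:]=0
        k,l,st,_=cv2.connectedComponentsWithStats(m)
        for i in range(1,k):
            if st[i,4]<150: continue
            ys,xs=np.where(l==i); P=onplane(np.c_[xs,ys],c,C,zt)[:,:2]*1000
            mu,ev,_=cv2.PCACompute2(P.astype(np.float32),None)
            e=ev[0]*np.sign(ev[0,0]); q=(P-mu)@e; w=(P-mu)@np.array([-e[1],e[0]])
            print(n,st[i,4],"c",mu[0].round(1),"yaw",np.degrees(np.arctan2(e[1],e[0])).round(1),"len",np.ptp(q).round(0),"wid",np.ptp(w).round(0),"px",xs.mean().round(),ys.mean().round())
E
python3 - <<'E'
from wm import *
wholders(np.load("p.npy"),optics.get_calibration("wrist"),np.load("C.npy"))
E
```

```text
blue 966 c [422.  381.5] yaw 11.0 len 53.0 wid 33.0 px 547.0 202.0
red 931 c [429.  288.5] yaw 25.5 len 54.0 wid 25.0 px 467.0 201.0
green 946 c [428.3 187.9] yaw -1.1 len 50.0 wid 22.0 px 376.0 192.0
orange 776 c [423.1 105.8] yaw 4.2 len 49.0 wid 17.0 px 298.0 180.0
```

```bash
python3 -m jog '{"grip":[0,0,0,0,0,0,-1,-1,-1,-1,-1],"dp":[[50,24.5,-16],[50,0,0],[40,0,0],[25,0,0],[5,0,0],[0,0,0],[0,0,0],[0,0,0],[0,0,0],[0,0,0],[0,0,0]],"twist":[[0,0,0],[0,0,0],[0,0,0],[0,0,0],[0,0,0],[0,0,0],[0,0,0],[0,0,0],[0,0,0],[0,0,0],[0,0,0]]}';python3 plan.py 0.4231 0.1058 0.004 4.7
```

```text
time_s: 9.32
eef_pos: [0.4234, 0.1058, 0.0056]
orientation: [-0.029, 0.706, 0.029, 0.707]
ft_force: [-0.5, -0.2, 5.4]
width: 0.0177
t 9.32 pos [423.4 105.8   5.6] tyaw 4.76 F [-0.5 -0.2  5.4] w 17.7
twist first [ 0.06  0.04 -0.  ]  then dp mm [ 1.6  0.1 -0.3]
```

```bash
python3 -m jog '{"grip":[-1,-1,-1,-1,-1,-1],"dp":[[-55,0,0],[-50,0,0],[0,-48,53],[0,-48,53],[0,0,0],[0,0,0]],"twist":[[0,0,0],[0,0,0],[0,0,0],[0,0,0],[0,0,0],[0,0,0]]}';python3 plan.py 0.5412 0.0152 0.1088 4.7; python3 - <<'E'
from h import *
p,d,c,C=grab("wrist"); save("w4",p); np.save("C.npy",C); np.save("p.npy",p)
save("w4z",p,(170,180,400,400),3)
p,d,c,C=grab("top");save("t4z",p,(230,120,400,270),4)
E
```

```text
time_s: 10.07
eef_pos: [0.5213, 0.0297, 0.109]
orientation: [-0.029, 0.707, 0.029, 0.706]
ft_force: [-0.7, 0.1, -0.6]
width: 0.0178
t 10.07 pos [521.3  29.7 109. ] tyaw 4.71 F [-0.7  0.1 -0.6] w 17.8
twist first [ 0.01 -0.14 -0.04]  then dp mm [  0.2 -16.1  18.7]
```

View pics/w4.png

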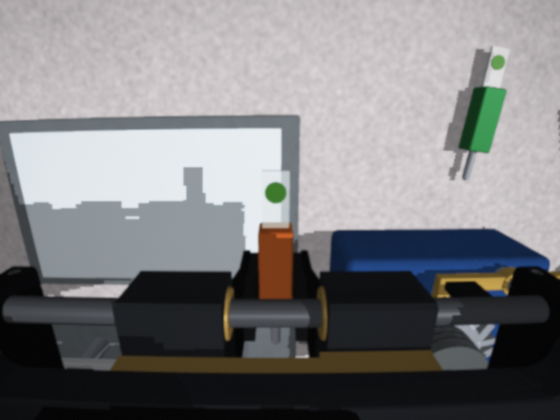

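View pics/t4z.png

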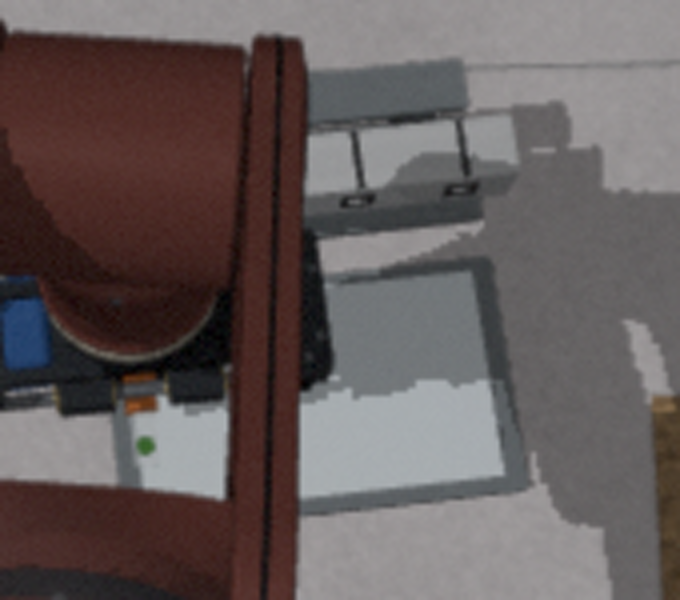

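```bash
python3 -m jog '{"grip":[-1,-1,-1],"dp":[[0,-16,26],[0,0,0],[0,0,0]],"twist":[[0,0,0],[0,0,0],[0,0,0]]}'; cat > look.py <<'E'
import sys
from h import *
n=sys.argv[1]; Ps=[];ps=[];qs=[]
for i in range(4):
    s=robot.observe(); ps.append(s["eef_pos"]);qs.append(s["orientation"])
    p,d=optics.camera("wrist"); Ps.append(p.astype(float))
ps=np.array(ps);q=np.mean(qs,0);q/=np.linalg.norm(q);M=R.from_quat(q).as_matrix()
p=np.mean(Ps,0).astype(np.uint8)
print("pos mm",(ps.mean(0)*1000).round(2),"std",(ps.std(0)*1000).round(2),"tyaw",np.degrees(np.arctan2(M[1,2],M[0,2])).round(2),"pitch z-comp of toolz deg",np.degrees(M[2,2]).round(2),"F",robot.observe()["ft_force"].round(1))
C=np.eye(4);C[:3,:3]=M;C[:3,3]=ps.mean(0);np.save("C.npy",C@optics.get_calibration("wrist")["mount"]);np.save("p.npy",p)
save(n,p)
if len(sys.argv)>2: save(n+"z",p,tuple(map(int,sys.argv[2:6])),float(sys.argv[6]))
E
python3 look.py w5 210 210 350 380 4
```

```text
time_s: 10.55
eef_pos: [0.5484, 0.0168, 0.1098]
orientation: [-0.029, 0.707, 0.03, 0.706]
ft_force: [-0.5, -1.0, -1.1]
width: 0.0176
pos mm [548.46  16.68 109.88] std [0.1  0.09 0.04] tyaw 4.79 pitch z-comp of toolz deg -0.05 F [-0.5 -0.9  0.2]
```

View pics/w5z.png

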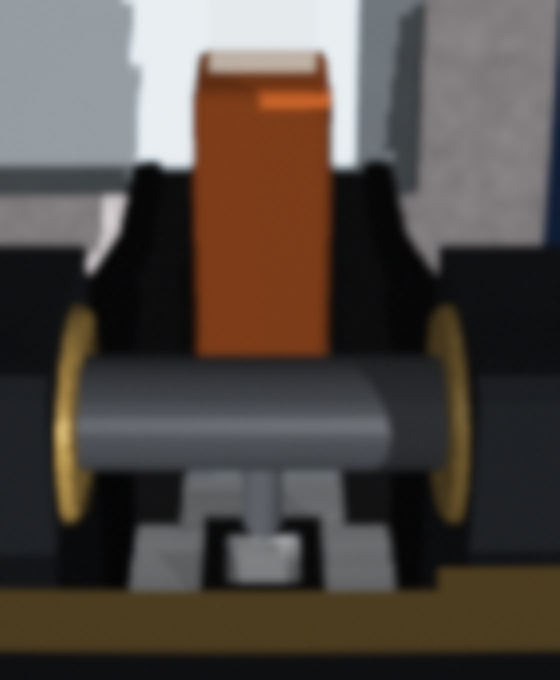

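```bash
python3 -m jog '{"grip":[-1,-1,-1,-1,-1,-1],"dp":[[0.8,0,3],[0,0,3],[0,0,3],[0,0,3],[0,0,2],[0,0,0]],"twist":[[0,0,0],[0,0,0],[0,0,0],[0,0,0],[0,0,0],[0,0,0]]}'; python3 look.py w6 210 210 350 380 4
```

```text
time_s: 11.5
eef_pos: [0.563, 0.0171, 0.1084]
orientation: [-0.029, 0.707, 0.029, 0.706]
ft_force: [0.6, 0.4, -6.4]
width: 0.0175
pos mm [563.02  17.14 108.54] std [0.01 0.01 0.07] tyaw 4.75 pitch z-comp of toolz deg -0.06 F [ 0.2 -0.3 -7.4]
```

View pics/w6z.png

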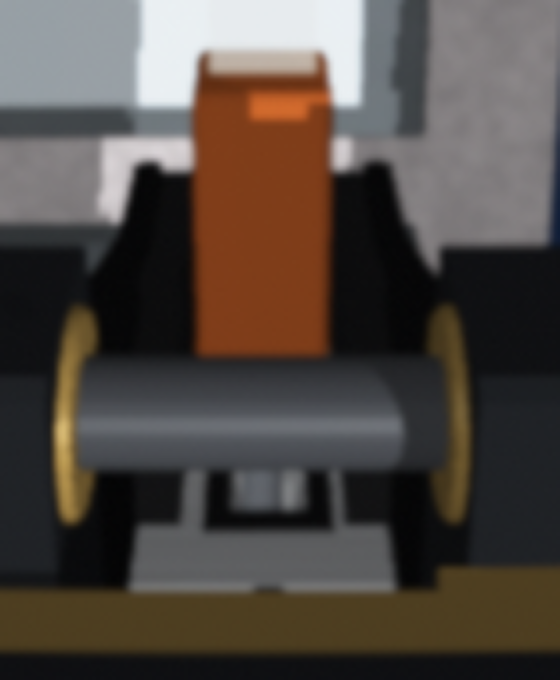

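```bash
python3 -m jog '{"grip":[-1,-1,-1,-1],"dp":[[0.7,0,0],[0,0,3],[0,0,3],[0,0,0]],"twist":[[0,0,0],[0,0,0],[0,0,0],[0,0,0]]}'; python3 plan.py .563 .017 .108 4.7
```

```text
time_s: 12.2
eef_pos: [0.5697, 0.0176, 0.1084]
orientation: [-0.029, 0.706, 0.029, 0.707]
ft_force: [-1.4, -0.2, -6.8]
width: 0.0178
t 12.2 pos [569.7  17.6 108.4] tyaw 4.75 F [-1.4 -0.2 -6.8] w 17.8
twist first [ 0.05  0.01 -0.  ]  then dp mm [ 0.4 -0.  -6.7]
```

```bash
python3 -m jog '{"grip":[-1,-1,-1,-1],"dp":[[1,0,0],[0,0,2],[0,0,2],[0,0,0]],"twist":[[0,0,0],[0,0,0],[0,0,0],[0,0,0]]}'; python3 plan.py .563 .017 .108 4.7;python3 look.py w7 210 210 350 380 4
```

```text
time_s: 12.7
eef_pos: [0.574, 0.0179, 0.1079]
orientation: [-0.029, 0.706, 0.029, 0.707]
ft_force: [-1.5, -0.6, -3.4]
width: 0.0178
t 12.7 pos [574.   17.9 107.9] tyaw 4.74 F [-1.5 -0.6 -3.4] w 17.8
twist first [0.04 0.07 0.01]  then dp mm [ -0.1   0.  -11.1]
pos mm [574.02  17.88 107.88] std [0.02 0.01 0.01] tyaw 4.75 pitch z-comp of toolz deg 0.08 F [-0.3  0.8 -3.4]
```

View pics/w7z.png

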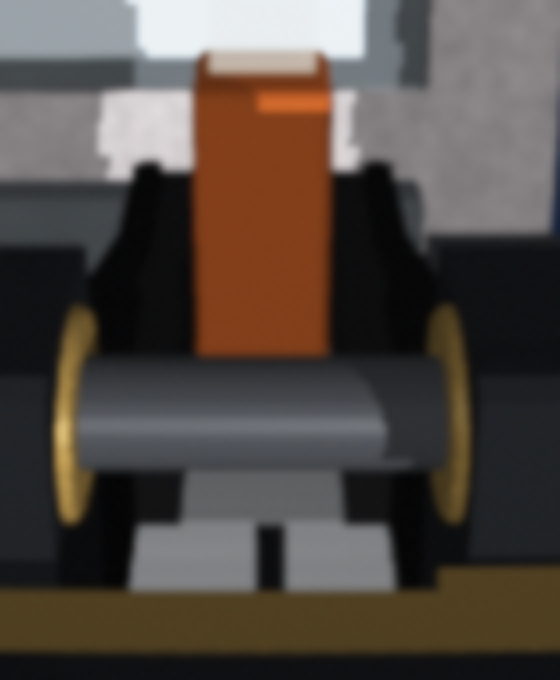

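```bash
python3 -m jog '{"grip":[-1,-1,-1,-1,-1],"dp":[[0.4,0,2],[0,0,2],[0,0,2],[0,0,2],[0,0,0]],"twist":[[0,0,0],[0,0,0],[0,0,0],[0,0,0],[0,0,0]]}'; python3 plan.py .563 .017 .108 4.7
```

```text
time_s: 13.52
eef_pos: [0.5814, 0.0185, 0.1072]
orientation: [-0.029, 0.707, 0.029, 0.706]
ft_force: [-1.8, 0.5, -0.0]
width: 0.0178
t 13.53 pos [581.4  18.5 107.2] tyaw 4.75 F [-1.8  0.5 -0. ] w 17.8
twist first [ 0.05 -0.01  0.  ]  then dp mm [ -0.8  -0.  -18.5]
```

```bash
python3 -m jog '{"grip":[-1,-1,-1,-1,-1],"dp":[[0,0,2],[0,0,2],[0,0,1],[0,0,1],[0,0,0]],"twist":[[0,0,0],[0,0,0],[0,0,0],[0,0,0],[0,0,0]]}'; python3 plan.py .563 .017 .108 4.7
```

```text
time_s: 14.15
eef_pos: [0.5816, 0.0186, 0.1053]
orientation: [-0.029, 0.711, 0.029, 0.702]
ft_force: [-19.2, -2.6, 7.5]
width: 0.0175
t 14.15 pos [581.6  18.6 105.3] tyaw 4.77 F [-19.2  -2.6   7.5] w 17.5
twist first [ 0.07 -0.78 -0.02]  then dp mm [ -2.7  -0.  -18.7]
```

```bash
python3 -m jog '{"grip":[-1,-1,-0.35,-0.35,-0.35],"dp":[[0,0,-4],[0,0,-1.5],[0,0,0],[0,0,0],[0,0,0]],"twist":[[0,0,0],[0,0,0],[0,0,0],[0,0,0],[0,0,0]]}'; python3 plan.py .563 .017 .108 4.7
```

```text
time_s: 14.78
eef_pos: [0.5826, 0.0186, 0.1077]
orientation: [-0.029, 0.706, 0.029, 0.707]
ft_force: [0.7, 1.0, 0.4]
width: 0.0276
t 14.78 pos [582.6  18.6 107.7] tyaw 4.75 F [0.7 1.  0.4] w 27.6
twist first [0.05 0.08 0.01]  then dp mm [ -0.3   0.  -19.6]
```

```bash
python3 -m jog '{"grip":[-0.35,-0.35,0,0,0,0,0,0],"dp":[[-30,0,0],[-40,0,0],[0,30,-40],[0,50,-40],[0,50,-40],[0,50,-10],[0,0,0],[0,0,0]],"twist":[[0,0,0],[0,0,0],[0,0,0],[0,0,0],[0,0,0],[0,0,0],[0,0,0],[0,0,0]]}'; python3 look.py w8; python3 - <<'E'
from wm import *
wholders(np.load("p.npy"),optics.get_calibration("wrist"),np.load("C.npy"))
E
```

```text
time_s: 15.78
eef_pos: [0.44, 0.1848, 0.1775]
orientation: [-0.03, 0.706, 0.029, 0.707]
ft_force: [0.1, 0.1, -0.5]
width: 0.0436
pos mm [440.12 184.28 177.31] std [0.08 0.35 0.14] tyaw 4.71 pitch z-comp of toolz deg 0.03 F [ 0.7  0.1 -0.5]
blue 1012 c [420.3 384.1] yaw 0.4 len 50.0 wid 26.0 px 464.0 191.0
red 815 c [428.8 289.7] yaw 23.2 len 51.0 wid 19.0 px 376.0 192.0
green 800 c [428.4 188.8] yaw -2.2 len 51.0 wid 18.0 px 281.0 184.0
```

View pics/w8.png

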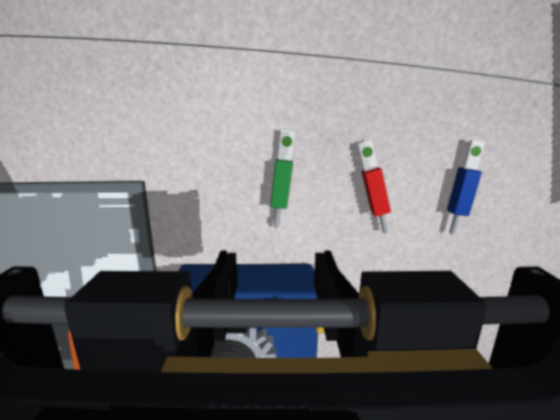

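```bash
python3 plan.py .4284 .1888 .0055 -2.2
```

```text
t 15.97 pos [440.1 183.9 177.1] tyaw 4.64 F [ 0.7  0.1 -0.5] w 43.8
twist first [ 6.84 -0.    0.01]  then dp mm [171.6   4.4 -11.9]
```

```bash
python3 -m jog '{"grip":[0,0,0,0,0,0,-1,-1,-1,-1,-1],"dp":[[0,0,0],[50,4.4,-12],[50,0,0],[45,0,0],[27,0,0],[0,0,0],[0,0,0],[0,0,0],[0,0,0],[0,0,0],[0,0,0]],"twist":[[6.9,0,0],[0,0,0],[0,0,0],[0,0,0],[0,0,0],[0,0,0],[0,0,0],[0,0,0],[0,0,0],[0,0,0],[0,0,0]]}';python3 plan.py 0.5425 -0.044 0.1072 4.7
```

```text
time_s: 17.35
eef_pos: [0.4283, 0.19, 0.006]
orientation: [0.013, 0.707, -0.013, 0.707]
ft_force: [-1.6, -0.9, 5.4]
width: 0.0179
t 17.35 pos [428.3 190.    6. ] tyaw -2.14 F [-1.6 -0.9  5.4] w 17.9
twist first [-6.84  0.06 -0.01]  then dp mm [-101.2 -242.6   94.6]
```

```bash
python3 -m jog '{"grip":[-1,-1,-1,-1,-1,-1,-1,-1,-1,-1],"dp":[[-50,0,0],[-51.5,0,0],[0,0,0],[0,-48,0],[0,-48,0],[0,-48,0],[0,-48,0],[0,-48,0],[0,0,0],[0,0,0]],"twist":[[0,0,0],[0,0,0],[-6.85,0,0],[0,0,0],[0,0,0],[0,0,0],[0,0,0],[0,0,0],[0,0,0],[0,0,0]]}';python3 plan.py 0.5521 -0.0441 0.1076 4.75
```

```text
time_s: 18.6
eef_pos: [0.4469, -0.049, 0.1063]
orientation: [-0.028, 0.707, 0.029, 0.706]
ft_force: [-0.4, 0.6, 0.0]
width: 0.0179
t 18.6 pos [446.9 -49.  106.3] tyaw 4.65 F [-0.4  0.6  0. ] w 17.9
twist first [-0.1  -0.04 -0.04]  then dp mm [ -1.3  -3.9 105.2]
```

```bash
python3 -m jog '{"grip":[-1,-1,-1,-1,-1],"dp":[[-0.5,-3.9,50],[0,0,45],[0,0,10],[0,0,0],[0,0,0]],"twist":[[0,0,0],[0,0,0],[0,0,0],[0,0,0],[0,0,0]]}';python3 look.py w9 210 210 350 380 4;python3 plan.py 0.5521 -0.0441 0.1076 4.75
```

```text
time_s: 19.23
eef_pos: [0.5509, -0.0439, 0.1067]
orientation: [-0.029, 0.707, 0.029, 0.706]
ft_force: [-0.2, 0.4, 0.2]
width: 0.0177
pos mm [551.17 -44.2  106.97] std [0.21 0.24 0.2 ] tyaw 4.72 pitch z-comp of toolz deg -0.05 F [-0.7 -0.   0.1]
t 19.43 pos [551.7 -44.6 107.3] tyaw 4.68 F [-0.7 -0.   0.1] w 17.8
twist first [-0.07 -0.   -0.  ]  then dp mm [-0.3  0.5  0.5]
```

View pics/w9z.png

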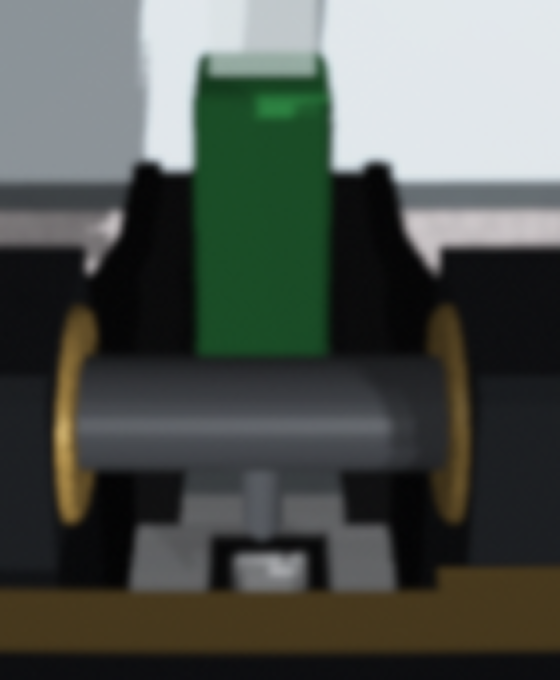

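```bash
python3 -m jog '{"grip":[-1,-1,-1,-1,-1,-1,-1],"dp":[[-0.2,0.8,2],[0,0,3],[0,0,3],[0,0,3],[0,0,3],[0,0,2],[0,0,0]],"twist":[[0,0,0],[0,0,0],[0,0,0],[0,0,0],[0,0,0],[0,0,0],[0,0,0]]}'; python3 plan.py 0.5870 -0.0412 0.1076 4.75
```

```text
time_s: 20.3
eef_pos: [0.568, -0.0424, 0.1068]
orientation: [-0.029, 0.707, 0.029, 0.706]
ft_force: [-0.6, 0.8, -2.7]
width: 0.0176
t 20.3 pos [568.  -42.4 106.8] tyaw 4.7 F [-0.6  0.8 -2.7] w 17.6
twist first [-0.05 -0.04 -0.02]  then dp mm [-0.8 -0.4 19. ]
```

Entering well; continue.

```bash
python3 -m jog '{"grip":[-1,-1,-1,-1,-1,-1],"dp":[[0.4,0,4],[0,0,4],[0,0,4],[0,0,4],[0,0,2],[0,0,0]],"twist":[[0,0,0],[0,0,0],[0,0,0],[0,0,0],[0,0,0],[0,0,0]]}'; python3 plan.py 0.5870 -0.0412 0.1076 4.75
```

```text
time_s: 21.05
eef_pos: [0.586, -0.041, 0.1066]
orientation: [-0.029, 0.707, 0.029, 0.706]
ft_force: [-2.1, -0.7, -5.4]
width: 0.018
t 21.05 pos [586.  -41.  106.6] tyaw 4.7 F [-2.1 -0.7 -5.4] w 18.0
twist first [-0.05 -0.04 -0.01]  then dp mm [-1.  -0.3  1. ]
```

```bash
python3 -m jog '{"grip":[-1,-1,-1,-1,-1],"dp":[[0.5,0,2],[0,0,1.5],[0,0,1],[0,0,1],[0,0,0]],"twist":[[0,0,0],[0,0,0],[0,0,0],[0,0,0],[0,0,0]]}'; python3 plan.py 0.5870 -0.0412 0.1076 4.75
```

```text
time_s: 21.68
eef_pos: [0.5862, -0.041, 0.106]
orientation: [-0.029, 0.711, 0.029, 0.702]
ft_force: [-23.7, -2.1, 10.5]
width: 0.0173
t 21.68 pos [586.2 -41.  106. ] tyaw 4.72 F [-23.7  -2.1  10.5] w 17.3
twist first [-0.03 -0.72 -0.04]  then dp mm [-1.6 -0.3  0.8]
```

```bash
python3 -m jog '{"grip":[-1,-1,-0.35,-0.35,-0.35,-0.35,-0.35],"dp":[[0,0,-4],[0,0,-1],[0,0,0],[0,0,0],[0,0,0],[-30,0,0],[-40,0,0]],"twist":[[0,0,0],[0,0,0],[0,0,0],[0,0,0],[0,0,0],[0,0,0],[0,0,0]]}'; python3 plan.py 0.44 0.2897 0.177 20
```

```text
time_s: 22.55
eef_pos: [0.5861, -0.0409, 0.1762]
orientation: [-0.029, 0.707, 0.029, 0.706]
ft_force: [0.2, -0.7, 0.2]
width: 0.0281
t 22.55 pos [586.1 -40.9 176.2] tyaw 4.7 F [ 0.2 -0.7  0.2] w 28.1
twist first [-15.3   -0.1   -0.05]  then dp mm [ -0.8 360.6 -24.2]
```

```bash
python3 -m jog '{"grip":[0,0,0,0,0,0,0,0,0,0,0],"dp":[[0,0,-30],[0,0,-30],[0,52,5],[0,52,5],[0,52,5],[0,52,5],[0,52,5],[0,52,5],[0,44,5],[0,0,0],[0,0,0]],"twist":[[-7.6,0,0],[-7.6,0,0],[0,0,0],[0,0,0],[0,0,0],[0,0,0],[0,0,0],[0,0,0],[0,0,0],[0,0,0],[0,0,0]]}'; python3 look.py w10; python3 - <<'E'
from wm import *
wholders(np.load("p.npy"),optics.get_calibration("wrist"),np.load("C.npy"))
E
```

```text
time_s: 23.92
eef_pos: [0.4394, 0.2967, 0.1766]
orientation: [-0.123, 0.696, 0.122, 0.697]
ft_force: [-0.1, -0.1, 0.5]
width: 0.0434
pos mm [439.57 296.14 176.53] std [0.12 0.35 0.02] tyaw 19.87 pitch z-comp of toolz deg 0.02 F [-0.   0.4 -0.1]
blue 4746 c [309.4 484.6] yaw 15.1 len 210.0 wid 65.0 px 493.0 137.0
blue 868 c [420.4 385.2] yaw -0.7 len 50.0 wid 21.0 px 361.0 206.0
blue 6498 c [555.6 132.3] yaw -73.3 len 203.0 wid 71.0 px 103.0 241.0
red 755 c [428.7 290. ] yaw 22.3 len 50.0 wid 17.0 px 274.0 183.0
green 7137 c [320.4 551.2] yaw 26.6 len 204.0 wid 77.0 px 538.0 170.0
```

View pics/w10.png

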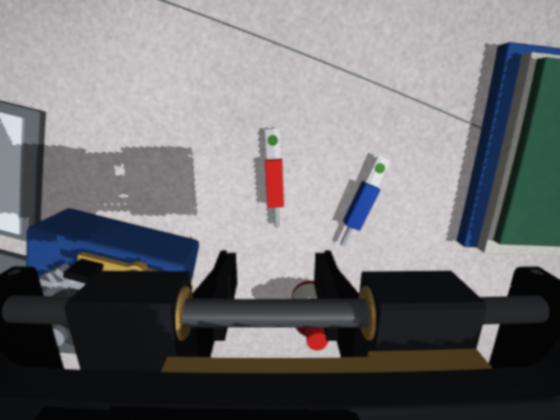

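```bash
python3 plan.py .4287 .290 .0055 22.3
```

```text
t 24.12 pos [439.7 295.8 176.5] tyaw 19.8 F [-0.   0.4 -0.1] w 43.7
twist first [-2.5   0.01  0.01]  then dp mm [171.   -1.2 -12.4]
```

```bash
python3 -m jog '{"grip":[0,0,0,0,0,0,-1,-1,-1,-1,-1],"dp":[[0,0,0],[50,-1.2,-12.4],[50,0,0],[45,0,0],[26,0,0],[0,0,0],[0,0,0],[0,0,0],[0,0,0],[0,0,0],[0,0,0]],"twist":[[-2.5,0,0],[0,0,0],[0,0,0],[0,0,0],[0,0,0],[0,0,0],[0,0,0],[0,0,0],[0,0,0],[0,0,0],[0,0,0]]}';python3 plan.py 0.447 -0.113 0.1077 4.75
```

```text
time_s: 25.5
eef_pos: [0.4288, 0.2913, 0.0064]
orientation: [-0.137, 0.693, 0.138, 0.694]
ft_force: [-0.6, -0.9, 5.8]
width: 0.0178
t 25.5 pos [428.8 291.3   6.4] tyaw 22.41 F [-0.6 -0.9  5.8] w 17.8
twist first [ 1.766e+01  8.000e-02 -1.000e-02]  then dp mm [-101.3 -404.4  -15.3]
```

```bash
python3 -m jog '{"grip":[-1,-1,-1,-1,-1,-1,-1,-1,-1,-1,-1,-1],"dp":[[-50,0,0],[-51.3,0,0],[0,0,0],[0,0,0],[0,-50.5,-2],[0,-50.5,-2],[0,-50.5,-2],[0,-50.5,-2],[0,-50.5,-2],[0,-50.5,-2],[0,-50.5,-2],[0,-50.5,0]],"twist":[[0,0,0],[0,0,0],[8.8,0,0],[8.8,0,0],[0,0,0],[0,0,0],[0,0,0],[0,0,0],[0,0,0],[0,0,0],[0,0,0],[0,0,0]]}';python3 plan.py 0.5560 -0.1040 0.1077 4.75
```

```text
time_s: 27.0
eef_pos: [0.4477, -0.1143, 0.1068]
orientation: [-0.03, 0.706, 0.03, 0.707]
ft_force: [-0.3, 0.8, -0.0]
width: 0.0177
t 27.0 pos [ 447.7 -114.3  106.8] tyaw 4.79 F [-0.3  0.8 -0. ] w 17.7
twist first [ 0.04  0.02 -0.  ]  then dp mm [ -0.9   1.3 108.8]
```

```bash
python3 -m jog '{"grip":[-1,-1,-1,-1,-1],"dp":[[-0.3,1.3,50],[0,0,50],[0,0,8],[0,0,0],[0,0,0]],"twist":[[0,0,0],[0,0,0],[0,0,0],[0,0,0],[0,0,0]]}';python3 look.py w11 210 210 350 380 4;python3 plan.py 0.5560 -0.1040 0.1077 4.75
```

```text
time_s: 27.62
eef_pos: [0.5542, -0.1022, 0.1067]
orientation: [-0.03, 0.707, 0.03, 0.706]
ft_force: [0.3, -0.1, -1.0]
width: 0.0178
pos mm [ 554.47 -102.29  107.01] std [0.21 0.1  0.19] tyaw 4.8 pitch z-comp of toolz deg -0.04 F [ 0.5  0.1 -0.6]
t 27.82 pos [ 555.  -102.5  107.3] tyaw 4.79 F [ 0.5  0.1 -0.6] w 18.0
twist first [0.04 0.01 0.01]  then dp mm [-0.4 -1.6  0.9]
```

View pics/w11z.png

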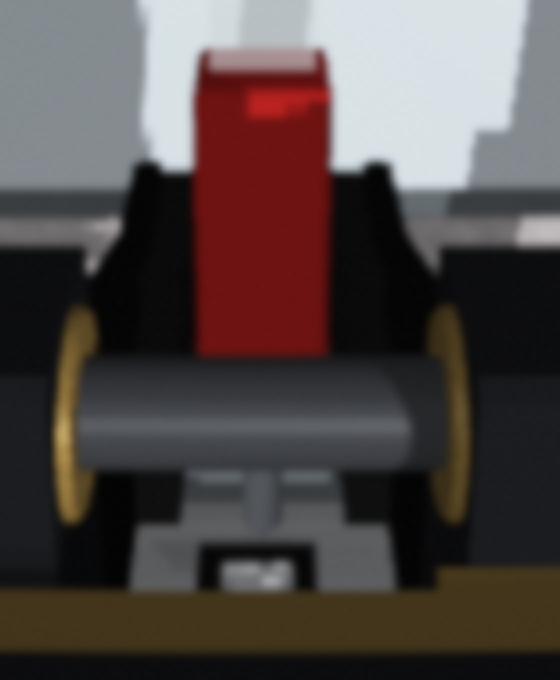

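```bash
python3 -m jog '{"grip":[-1,-1,-1,-1,-1,-1,-1,-1],"dp":[[0,-1.1,0],[0,0,3],[0,0,3],[0,0,3],[0,0,3],[0,0,3],[0,0,3],[0,0,0]],"twist":[[0,0,0],[0,0,0],[0,0,0],[0,0,0],[0,0,0],[0,0,0],[0,0,0],[0,0,0]]}'; python3 plan.py 0.5920 -0.101 0.1077 4.75
```

```text
time_s: 28.82
eef_pos: [0.5737, -0.102, 0.1068]
orientation: [-0.03, 0.707, 0.03, 0.706]
ft_force: [0.1, 0.9, -1.2]
width: 0.0179
t 28.82 pos [ 573.7 -102.   106.8] tyaw 4.81 F [ 0.1  0.9 -1.2] w 17.9
twist first [ 0.06 -0.   -0.01]  then dp mm [-0.9 -0.5 18.3]
```

```bash
python3 -m jog '{"grip":[-1,-1,-1,-1,-1,-1,-1,-1],"dp":[[0.3,0,4],[0,0,4],[0,0,4],[0,0,3],[0,0,3],[0,0,2.5],[0,0,1.5],[0,0,0]],"twist":[[0,0,0],[0,0,0],[0,0,0],[0,0,0],[0,0,0],[0,0,0],[0,0,0],[0,0,0]]}'; python3 plan.py 0.5920 -0.101 0.1077 4.75
```

```text
time_s: 29.82
eef_pos: [0.5918, -0.1005, 0.1061]
orientation: [-0.03, 0.71, 0.03, 0.703]
ft_force: [-15.1, -1.4, 7.3]
width: 0.0181
t 29.82 pos [ 591.8 -100.5  106.1] tyaw 4.81 F [-15.1  -1.4   7.3] w 18.1
twist first [ 0.06 -0.51 -0.05]  then dp mm [-1.6 -0.6  0.2]
```

```bash
python3 -m jog '{"grip":[-1,-0.35,-0.35,-0.35,-0.35,-0.35,0,0,0,0,0,0],"dp":[[0,0,-4],[0,0,0],[0,0,0],[0,0,0],[-30,0,0],[-40,0,0],[0,0,-60],[0,0,-60],[0,50,-6],[0,50,-6],[0,50,-6],[0,50,-6]],"twist":[[0,0,0],[0,0,0],[0,0,0],[0,0,0],[0,0,0],[0,0,0],[5,0,0],[0,0,0],[0,0,0],[0,0,0],[0,0,0],[0,0,0]]}'; python3 plan.py 0.432 0.385 0.177 -0.5
```

```text
time_s: 31.32
eef_pos: [0.4484, 0.0962, 0.1772]
orientation: [0.001, 0.707, -0.001, 0.708]
ft_force: [1.5, -0.6, -0.3]
width: 0.0437
t 31.32 pos [448.4  96.2 177.2] tyaw -0.23 F [ 1.5 -0.6 -0.3] w 43.7
twist first [ 0.27  0.08 -0.01]  then dp mm [ 2.000e-01  2.886e+02 -1.890e+01]
```

```bash
python3 -m jog '{"grip":[0,0,0,0,0,0,0,0],"dp":[[0,50,-3],[0,50,-3],[0,50,-3],[0,50,-3],[0,50,-3],[0,37,-3],[0,0,0],[0,0,0]],"twist":[[0,0,0],[0,0,0],[0,0,0],[0,0,0],[0,0,0],[0,0,0],[0,0,0],[0,0,0]]}'; python3 look.py w12; python3 - <<'E'
from wm import *
wholders(np.load("p.npy"),optics.get_calibration("wrist"),np.load("C.npy"),names=["blue"])
E
python3 plan.py .4204 .3852 .0055 -1
```

```text
time_s: 32.33
eef_pos: [0.4313, 0.3814, 0.1765]
orientation: [0.001, 0.707, -0.001, 0.707]
ft_force: [0.1, 0.0, -0.0]
width: 0.0434
pos mm [431.54 380.98 176.64] std [0.15 0.25 0.1 ] tyaw -0.23 pitch z-comp of toolz deg -0.01 F [0.2 0.6 0.7]
blue 3697 c [329.3 490.3] yaw 17.3 len 182.0 wid 19.0 px 388.0 89.0
blue 763 c [420.2 386.2] yaw -1.6 len 49.0 wid 17.0 px 281.0 184.0
t 32.52 pos [431.8 380.8 176.8] tyaw -0.28 F [0.2 0.6 0.7] w 43.3
twist first [0.72 0.01 0.01]  then dp mm [171.3   4.2 -11.4]
```

View pics/w12.png

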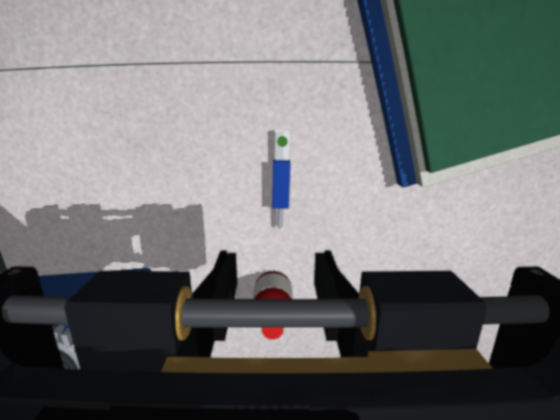

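```bash
python3 - <<'E'
from h import *
c=optics.get_calibration("wrist");C=np.load("C.npy")
print(onplane([(272,331)],c,C,0.085),onplane([(273,272)],c,C,0.05))
c=optics.get_calibration("top");print(onplane([(114.6,207.5)],c,c["T"],0.085))
E
python3 plan.py .4202 .3862 .0055 -1.6
```

```text
[[0.54717648 0.37689425 0.085     ]] [[0.50287754 0.37797279 0.05      ]]
[[0.54452778 0.37319462 0.085     ]]
t 32.52 pos [431.8 380.8 176.8] tyaw -0.28 F [0.2 0.6 0.7] w 43.3
twist first [1.32 0.01 0.01]  then dp mm [171.3   5.1 -11.7]
```

```bash
python3 -m jog '{"grip":[0,0,0,0,0,0,-1,-1,-1,-1,-1],"dp":[[0,0,0],[50,5,-11.7],[50,0,0],[45,0,0],[26,0,0],[0,0,0],[0,0,0],[0,0,0],[0,0,0],[0,0,0],[0,0,0]],"twist":[[1.3,0,0],[0,0,0],[0,0,0],[0,0,0],[0,0,0],[0,0,0],[0,0,0],[0,0,0],[0,0,0],[0,0,0],[0,0,0]]}';python3 plan.py 0.44 -0.174 0.1077 4.75
```

```text
time_s: 33.9
eef_pos: [0.4204, 0.3875, 0.0067]
orientation: [0.009, 0.707, -0.009, 0.707]
ft_force: [-0.4, -0.5, 5.3]
width: 0.0176
t 33.9 pos [420.4 387.5   6.7] tyaw -1.5 F [-0.4 -0.5  5.3] w 17.6
twist first [-6.25  0.06 -0.04]  then dp mm [-101.  -561.2  -26.9]
```

```bash
python3 -m jog '{"grip":[-1,-1,-1,-1,-1,-1,-1,-1,-1,-1,-1,-1],"dp":[[-50,0,0],[-51.3,0,0],[0,0,0],[0,-51,-3],[0,-51,-3],[0,-51,-3],[0,-51,-3],[0,-51,-3],[0,-51,-3],[0,-51,-3],[0,-51,-3],[0,-51,-3]],"twist":[[0,0,0],[0,0,0],[-6.2,0,0],[0,0,0],[0,0,0],[0,0,0],[0,0,0],[0,0,0],[0,0,0],[0,0,0],[0,0,0],[0,0,0]]}';python3 -m jog '{"grip":[-1,-1,-1,-1],"dp":[[0,-51,0],[0,-51,0],[0,0,0],[0,0,0]],"twist":[[0,0,0],[0,0,0],[0,0,0],[0,0,0]]}'; python3 plan.py 0.5620 -0.1637 0.1077 4.75
```

```text
time_s: 35.4
eef_pos: [0.4303, -0.0742, 0.1071]
orientation: [-0.029, 0.706, 0.029, 0.707]
ft_force: [1.3, -0.7, 0.3]
width: 0.0182
time_s: 35.9
eef_pos: [0.4384, -0.1738, 0.1066]
orientation: [-0.028, 0.707, 0.029, 0.706]
ft_force: [-0.9, -0.2, -1.2]
width: 0.0178
t 35.9 pos [ 438.4 -173.8  106.6] tyaw 4.65 F [-0.9 -0.2 -1.2] w 17.8
twist first [-0.1  -0.05 -0.06]  then dp mm [ -1.1  -0.2 124. ]
```

```bash
python3 -m jog '{"grip":[-1,-1,-1,-1,-1],"dp":[[-0.4,-0.2,50],[0,0,50],[0,0,23],[0,0,0],[0,0,0]],"twist":[[-0.1,0,0],[0,0,0],[0,0,0],[0,0,0],[0,0,0]]}';python3 look.py w13 210 210 350 380 4;python3 plan.py 0.5620 -0.1637 0.1077 4.75
```

```text
time_s: 36.52
eef_pos: [0.5603, -0.163, 0.1069]
orientation: [-0.03, 0.707, 0.03, 0.706]
ft_force: [-0.7, -0.3, 0.1]
width: 0.0176
pos mm [ 560.35 -163.48  107.15] std [0.1  0.37 0.19] tyaw 4.83 pitch z-comp of toolz deg -0.06 F [ 0.3 -0.2  0.2]
t 36.73 pos [ 560.7 -164.2  107.5] tyaw 4.78 F [ 0.3 -0.2  0.2] w 17.5
twist first [ 0.03 -0.01 -0.  ]  then dp mm [-0.2  0.4  1.4]
```

View pics/w13z.png

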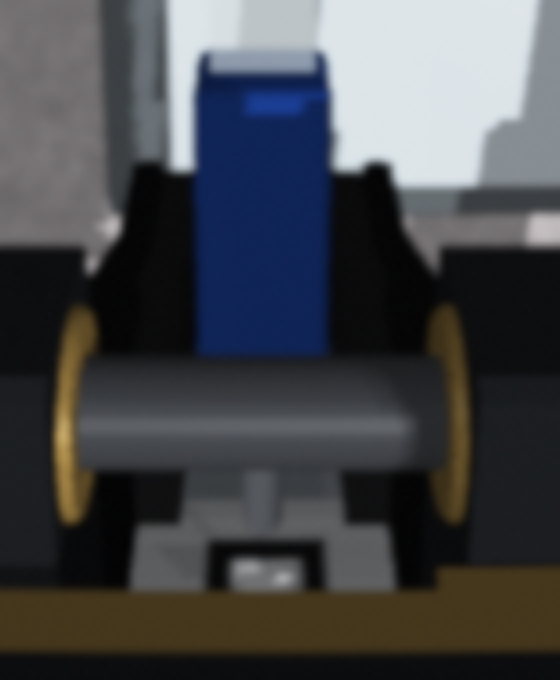

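```bash
python3 -m jog '{"grip":[-1,-1,-1,-1,-1,-1,-1,-1],"dp":[[0,0.5,0],[0,0,3],[0,0,3],[0,0,3],[0,0,3],[0,0,3],[0,0,3],[0,0,0]],"twist":[[0,0,0],[0,0,0],[0,0,0],[0,0,0],[0,0,0],[0,0,0],[0,0,0],[0,0,0]]}'; python3 plan.py 0.5969 -0.1608 0.1077 4.75
```

```text
time_s: 37.72
eef_pos: [0.5796, -0.1621, 0.1072]
orientation: [-0.03, 0.706, 0.03, 0.706]
ft_force: [0.9, 0.7, -2.2]
width: 0.0179
t 37.73 pos [ 579.6 -162.1  107.2] tyaw 4.81 F [ 0.9  0.7 -2.2] w 17.9
twist first [ 0.06 -0.   -0.01]  then dp mm [-0.5 -0.1 17.4]
```

```bash
python3 -m jog '{"grip":[-1,-1,-1,-1,-1,-1,-1,-1],"dp":[[0.4,0,4],[0,0,4],[0,0,4],[0,0,3],[0,0,2],[0,0,2.5],[0,0,1.5],[0,0,0]],"twist":[[0,0,0],[0,0,0],[0,0,0],[0,0,0],[0,0,0],[0,0,0],[0,0,0],[0,0,0]]}'; python3 plan.py 0.5969 -0.1608 0.1077 4.75
```

```text
time_s: 38.72
eef_pos: [0.5967, -0.1608, 0.1067]
orientation: [-0.029, 0.71, 0.03, 0.703]
ft_force: [-14.6, -0.7, 7.6]
width: 0.0178
t 38.73 pos [ 596.7 -160.8  106.7] tyaw 4.8 F [-14.6  -0.7   7.6] w 17.8
twist first [ 0.05 -0.49 -0.06]  then dp mm [-1.  -0.1  0.2]
```

Home. Release, lift, and verify all from above.

```bash
python3 -m jog '{"grip":[-1,-0.35,-0.35,-0.35,-0.35,-0.35,-0.35,1,1,1,1],"dp":[[0,0,-4],[0,0,0],[0,0,0],[0,0,0],[-30,0,0],[-50,0,0],[0,0,-60],[0,20,-60],[0,20,-40],[0,0,0],[0,0,0]],"twist":[[0,0,0],[0,0,0],[0,0,0],[0,0,0],[0,0,0],[0,0,0],[0,0,0],[0,0,0],[0,0,0],[0,0,0],[0,0,0]]}'; python3 look.py w14; python3 - <<'E'
from h import *
p,d,c,C=grab("top");save("t14",p,(90,110,460,300),2.1); save("s14",grab("scene")[0],(180,150,420,360),3)
E
```

```text
time_s: 40.1
eef_pos: [0.4353, -0.135, 0.1879]
orientation: [-0.03, 0.706, 0.029, 0.707]
ft_force: [0.3, -0.0, 0.3]
width: 0.0606
pos mm [ 435.44 -135.02  187.67] std [0.11 0.04 0.19] tyaw 4.8 pitch z-comp of toolz deg 0.08 F [-0.2  0.  -0.3]
```

View pics/t14.png

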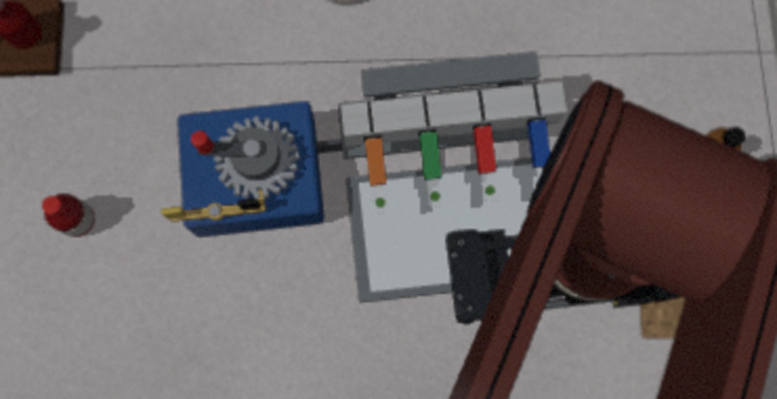

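View pics/w14.png

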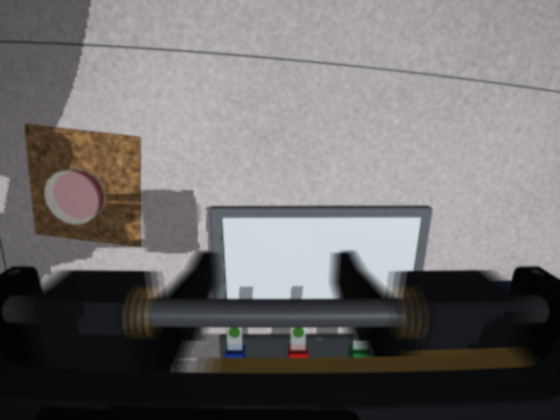

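View pics/s14.png

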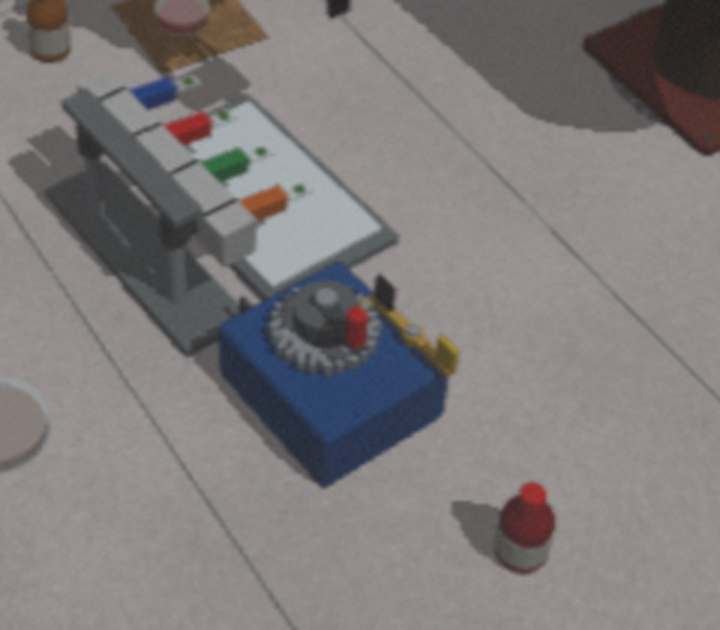

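```bash
python3 - <<'E'
from h import *
c=optics.get_calibration("wrist");C=np.load("C.npy")
m=onplane([(27,125),(141,137),(141,246),(35,235)],c,C,0.004)[:,:2];print(m.round(3),m.mean(0))
print(onplane([(76,195)],c,C,0.022))
# pawl tabs from scene+top triangulation
t=optics.get_calibration("top")
def tri(pt,ps):
    A=[];b=[]
    for n,px in(("top",pt),("scene",ps)):
        cc=optics.get_calibration(n); r=cc["T"][:3,:3]@np.r_[norm([px],cc)[0],1]; r/=np.linalg.norm(r)
        M=np.eye(3)-np.outer(r,r); A.append(M); b.append(M@cc["T"][:3,3])
    return np.linalg.solve(sum(A),sum(b))
f=lambda u,v:(u/2.1+90,v/2.1+110); g=lambda u,v:(u/3+180,v/3+150)
print("yellow",tri(f(172,212),g(447,350))); print("black",tri(f(250,203),g(385,288))); print("knob top",tri(f(199,137),g(357,313))); print("axis",tri(f(252,148),g(326,296)))
E
```

```text
[[ 0.385 -0.41 ]
 [ 0.39  -0.283]
 [ 0.517 -0.289]
 [ 0.514 -0.419]] [ 0.45143942 -0.35008263]
[[ 0.45438659 -0.35006675  0.022     ]]
yellow [0.52914533 0.23712443 0.09962729]
black [0.53611836 0.15388544 0.09973639]
knob top [0.59664441 0.19966152 0.14903176]
axis [0.59276888 0.14927802 0.11773978]
```

```bash
python3 plan.py 0.495 0.2335 0.19 4.75; python3 -m jog '{"grip":[-1,-1,-1,-1,-1,-1,-1,-1,-1,-1],"dp":[[0,50,4],[0,50,4],[0,50,4],[0,50,4],[0,50,4],[0,50,4],[0,50,4],[0,12,0],[0,0,0],[0,0,0]],"twist":[[0,0,0],[0,0,0],[0,0,0],[0,0,0],[0,0,0],[0,0,0],[0,0,0],[0,0,0],[0,0,0],[0,0,0]]}'; python3 plan.py 0.495 0.2335 0.093 4.75
```

```text
t 40.4 pos [ 434.8 -134.7  186.9] tyaw 4.8 F [-0.5  0.3 -0.2] w 82.9
twist first [ 0.05 -0.02 -0.02]  then dp mm [ -3.1 362.   90.5]
time_s: 41.65
eef_pos: [0.432, 0.2275, 0.1868]
orientation: [-0.03, 0.707, 0.029, 0.706]
ft_force: [-0.2, -0.3, -0.3]
width: 0.0016
t 41.65 pos [432.  227.5 186.8] tyaw 4.75 F [-0.2 -0.3 -0.3] w 1.6
twist first [-0.   -0.03  0.04]  then dp mm [93.8  0.8 63.3]
```

```bash
python3 -m jog '{"grip":[-1,-1,-1,-1,-1],"dp":[[0,0.8,50],[40,0,13],[40,0,0],[13,0,0],[0,0,0]],"twist":[[0,0,0],[0,0,0],[0,0,0],[0,0,0],[0,0,0]]}'; python3 plan.py 0.52 0.2335 0.093 4.75; python3 - <<'E'
from h import *
save("w15",grab("wrist")[0]); save("s15",grab("scene")[0],(220,200,380,320),4.5)
E
```

```text
time_s: 42.28
eef_pos: [0.4943, 0.2336, 0.0937]
orientation: [-0.029, 0.707, 0.029, 0.706]
ft_force: [1.0, 0.8, 0.8]
width: 0.0002
t 42.27 pos [494.3 233.6  93.7] tyaw 4.73 F [1.  0.8 0.8] w 0.2
twist first [-0.02 -0.09  0.03]  then dp mm [ 0.7 -2.3 25.6]
```

View pics/w15.png

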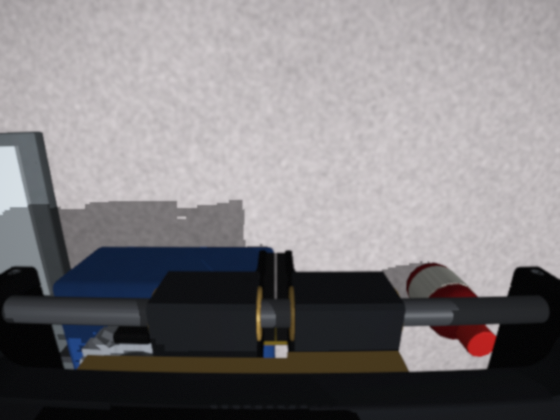

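View pics/s15.png

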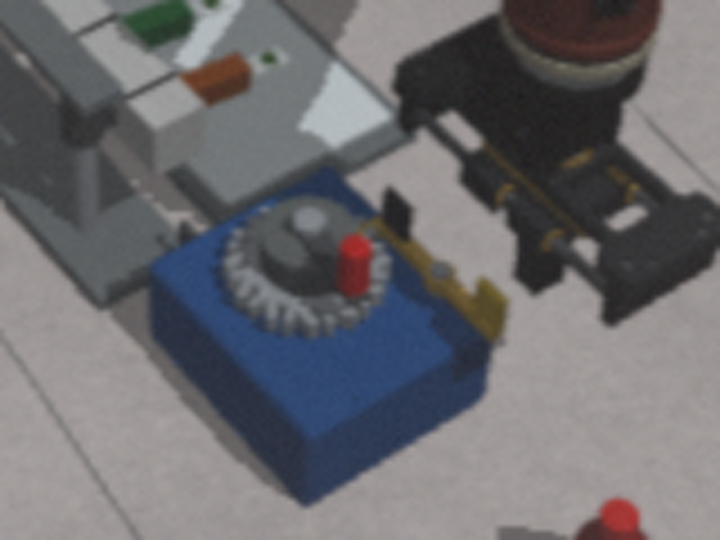

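```bash
python3 -m jog '{"grip":[-1,-1,-1,-1,-1,-1,-1],"dp":[[0,0,10],[0,0,8],[0,0,6],[0,0,6],[0,0,4],[0,0,3],[0,0,0]],"twist":[[0,0,0],[0,0,0],[0,0,0],[0,0,0],[0,0,0],[0,0,0],[0,0,0]]}'; python3 plan.py 0.52 0.2335 0.093 4.75; python3 - <<'E'
from h import *
save("s16",grab("scene")[0],(220,200,380,320),4.5)
E
```

```text
time_s: 43.25
eef_pos: [0.5314, 0.2378, 0.0939]
orientation: [-0.03, 0.707, 0.03, 0.706]
ft_force: [-0.9, -0.2, 1.4]
width: 0.0004
t 43.25 pos [531.4 237.8  93.9] tyaw 4.79 F [-0.9 -0.2  1.4] w 0.4
twist first [ 0.04 -0.03 -0.  ]  then dp mm [  0.9  -3.3 -11.8]
```

View pics/s16.png

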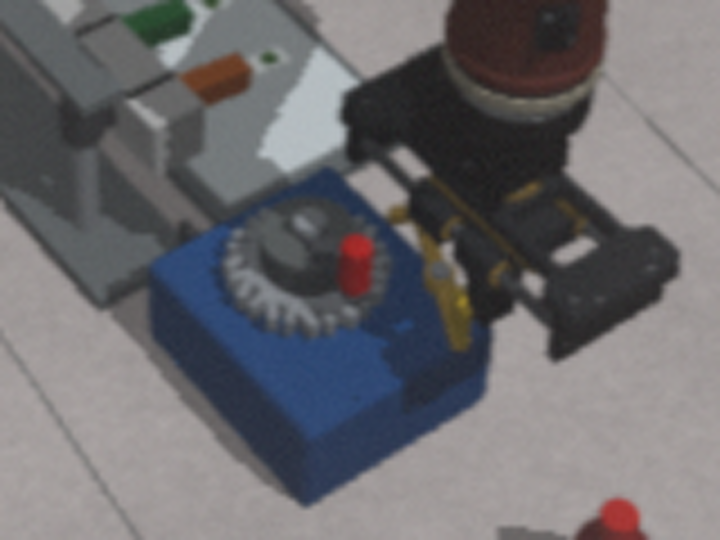

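```bash
python3 -m jog '{"grip":[-1,-1,-1,0,0,0,0,0,0],"dp":[[0,0,-20],[0,0,-10],[-50,0,0],[-50,-20,20],[-50,-20,30],[0,-3,35],[0,0,0],[0,0,0],[0,0,0]],"twist":[[0,0,0],[0,0,0],[0,0,0],[0,0,0],[0,0,0],[0,0,0],[0,0,0],[0,0,0],[0,0,0]]}'; python3 look.py w17; python3 - <<'E'
from h import *
p,d,c,C=grab("top"); save("t17",p,(140,130,300,250),4.5)
E
```

```text
time_s: 44.42
eef_pos: [0.5888, 0.1997, 0.2434]
orientation: [-0.03, 0.707, 0.03, 0.706]
ft_force: [-0.1, 0.1, -0.1]
width: 0.0427
pos mm [589.01 199.74 243.71] std [0.18 0.02 0.22] tyaw 4.84 pitch z-comp of toolz deg -0.04 F [-0.7 -0.7 -0.2]
```

View pics/w17.png

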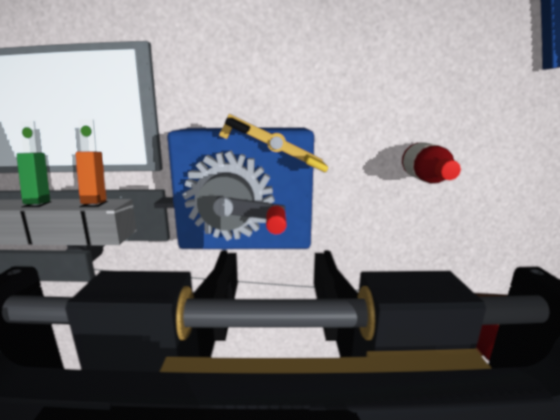

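```bash
python3 - <<'E'
from h import *
c=optics.get_calibration("wrist");C=np.load("C.npy");p=np.load("p.npy")
save("w17z",p,(160,110,330,260),4.5)
hsv=cv2.cvtColor(p,cv2.COLOR_RGB2HSV);H,S,V=cv2.split(hsv)
m=(((H<6)|(H>174))&(S>150)&(V>60)).astype(np.uint8);m[:,:240]=0;m[:,310:]=0;m[:190]=0;m[260:]=0
ys,xs=np.where(m);print(len(xs),xs.min(),xs.max(),ys.min(),ys.max(),xs.mean(),ys.mean())
for z in(.153,.136): print(onplane([(xs.mean(),ys.mean())],c,C,z))
print(onplane([(223,206)],c,C,.118))
E
```

```text
432 267 285 206 232 275.61574074074076 219.36574074074073
[[0.59197831 0.19983722 0.153     ]]
[[0.59772614 0.20035933 0.136     ]]
[[0.59470968 0.15056397 0.118     ]]
```

View pics/w17z.png

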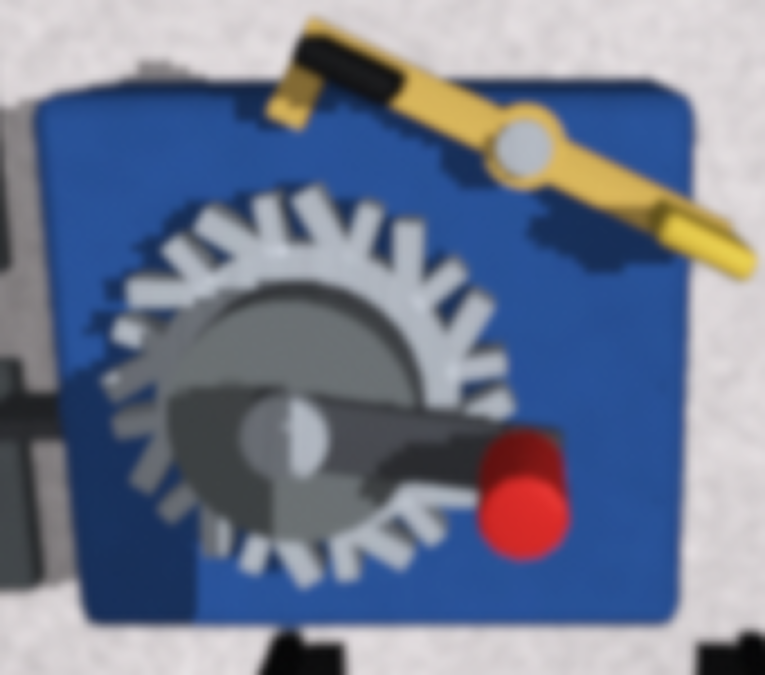

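```bash
python3 - <<'E'
from h import *
c=optics.get_calibration("wrist");C=np.load("C.npy")
k=onplane([(276.4,225.1)],c,C,.153)[0];a=onplane([(223.3,207.1)],c,C,.118)[0];print(k,a,k-a,np.hypot(*(k-a)[:2]))
E
python3 plan.py 0.5955 0.2000 0.122 4.8
```

```text
[0.59699096 0.20091888 0.153     ] [0.59576452 0.15088277 0.118     ] [0.00122644 0.05003611 0.035     ] 0.05005114145473543
t 44.67 pos [589.5 199.7 244.1] tyaw 4.82 F [ 0.2 -0.1 -0.8] w 43.2
twist first [0.02 0.01 0.  ]  then dp mm [122.1  -0.2   6. ]
```

```bash
python3 -m jog '{"grip":[0,0,0,0,0,-1,-1,-1,-1,-1],"dp":[[40,0.3,6.7],[40,0,0],[30,0,0],[12,0,0],[0,0,0],[0,0,0],[0,0,0],[0,0,0],[0,0,0],[0,0,0]],"twist":[[0,0,0],[0,0,0],[0,0,0],[0,0,0],[0,0,0],[0,0,0],[0,0,0],[0,0,0],[0,0,0],[0,0,0]]}'; python3 plan.py 0.5955 0.2000 0.122 4.8; python3 - <<'E'
from h import *
save("s18",grab("scene")[0],(220,200,380,320),4.5)
save("w18",grab("wrist")[0])
E
```

```text
time_s: 45.92
eef_pos: [0.5969, 0.2009, 0.1228]
orientation: [-0.029, 0.706, 0.03, 0.707]
ft_force: [-0.7, 2.7, 4.2]
width: 0.0171
t 45.92 pos [596.9 200.9 122.8] tyaw 4.81 F [-0.7  2.7  4.2] w 17.1
twist first [ 0.01  0.07 -0.05]  then dp mm [ 0.8 -0.8 -1.5]
```

View pics/s18.png

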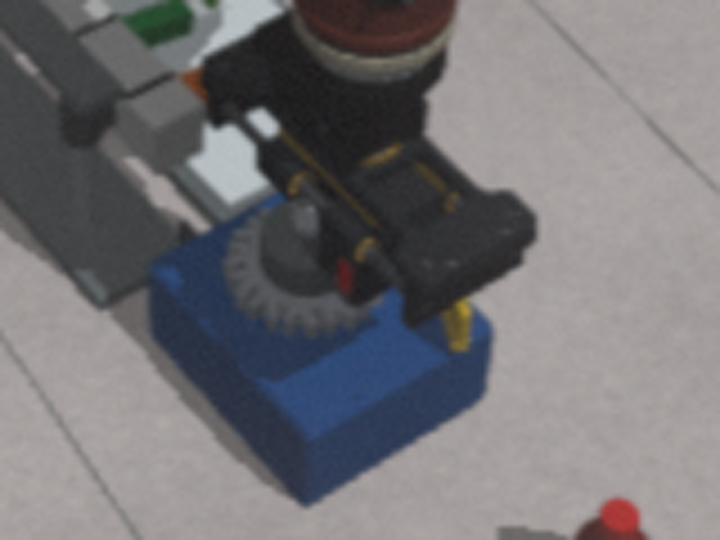

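View pics/w18.png

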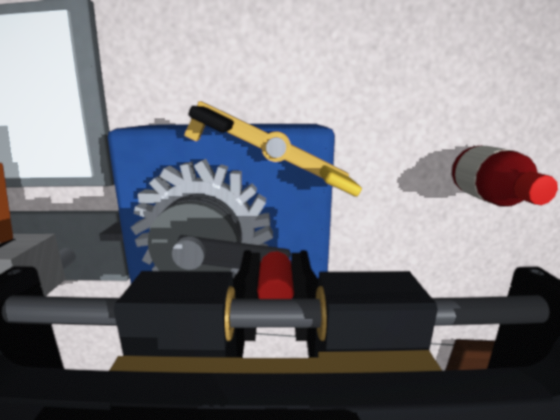

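```bash
python3 -c "
import numpy as np
t=0.08+np.arange(53)*0.0524
d=np.c_[np.zeros(52),np.diff(50*np.cos(t)),np.diff(50*np.sin(t))]
for i in range(0,52,11): print(round(t[i],2),d[i:i+11].round(1).tolist())
"
```

```text
0.08 [[0.0, -0.3, 2.6], [0.0, -0.4, 2.6], [0.0, -0.5, 2.6], [0.0, -0.7, 2.5], [0.0, -0.8, 2.5], [0.0, -0.9, 2.4], [0.0, -1.1, 2.4], [0.0, -1.2, 2.3], [0.0, -1.3, 2.3], [0.0, -1.4, 2.2], [0.0, -1.5, 2.1]]
0.66 [[0.0, -1.7, 2.0], [0.0, -1.8, 1.9], [0.0, -1.9, 1.8], [0.0, -2.0, 1.7], [0.0, -2.0, 1.6], [0.0, -2.1, 1.5], [0.0, -2.2, 1.4], [0.0, -2.3, 1.3], [0.0, -2.3, 1.2], [0.0, -2.4, 1.1], [0.0, -2.4, 0.9]]
1.23 [[0.0, -2.5, 0.8], [0.0, -2.5, 0.7], [0.0, -2.6, 0.5], [0.0, -2.6, 0.4], [0.0, -2.6, 0.3], [0.0, -2.6, 0.1], [0.0, -2.6, -0.0], [0.0, -2.6, -0.1], [0.0, -2.6, -0.3], [0.0, -2.6, -0.4], [0.0, -2.6, -0.6]]
1.81 [[0.0, -2.5, -0.7], [0.0, -2.5, -0.8], [0.0, -2.4, -0.9], [0.0, -2.4, -1.1], [0.0, -2.3, -1.2], [0.0, -2.3, -1.3], [0.0, -2.2, -1.4], [0.0, -2.1, -1.5], [0.0, -2.0, -1.7], [0.0, -1.9, -1.8], [0.0, -1.8, -1.9]]
2.39 [[0.0, -1.7, -2.0], [0.0, -1.6, -2.0], [0.0, -1.5, -2.1], [0.0, -1.4, -2.2], [0.0, -1.3, -2.3], [0.0, -1.2, -2.3], [0.0, -1.1, -2.4], [0.0, -0.9, -2.4]]
```

```bash
python3 -m jog '{"grip":[-1,-1,-1,-1,-1,-1,-1,-1,-1,-1,-1],"dp":[[0,-0.3,2.6],[0,-0.4,2.6],[0,-0.5,2.6],[0,-0.7,2.5],[0,-0.8,2.5],[0,-0.9,2.4],[0,-1.1,2.4],[0,-1.2,2.3],[0,-1.3,2.3],[0,-1.4,2.2],[0,-1.5,2.1]],"twist":[[0,0,0],[0,0,0],[0,0,0],[0,0,0],[0,0,0],[0,0,0],[0,0,0],[0,0,0],[0,0,0],[0,0,0],[0,0,0]]}'; python3 plan.py 0.5955 0.2000 0.122 4.8
```

```text
time_s: 47.4
eef_pos: [0.6238, 0.1914, 0.1227]
orientation: [-0.03, 0.707, 0.029, 0.706]
ft_force: [-2.9, -2.5, 6.6]
width: 0.0171
t 47.4 pos [623.8 191.4 122.7] tyaw 4.79 F [-2.9 -2.5  6.6] w 17.1
twist first [-0.01 -0.03  0.1 ]  then dp mm [  0.7  10.9 -27.5]
```

Forces low, following the knob.

```bash
python3 -m jog '{"grip":[-1,-1,-1,-1,-1,-1,-1,-1,-1,-1,-1],"dp":[[0,-1.7,2.0],[0,-1.8,1.9],[0,-1.9,1.8],[0,-2.0,1.7],[0,-2.0,1.6],[0,-2.1,1.5],[0,-2.2,1.4],[0,-2.3,1.3],[0,-2.3,1.2],[0,-2.4,1.1],[0,-2.4,0.9]],"twist":[[0,0,0],[0,0,0],[0,0,0],[0,0,0],[0,0,0],[0,0,0],[0,0,0],[0,0,0],[0,0,0],[0,0,0],[0,0,0]]}'; python3 plan.py 0.5955 0.2000 0.122 4.8
```

```text
time_s: 48.78
eef_pos: [0.6407, 0.1698, 0.1226]
orientation: [-0.03, 0.708, 0.029, 0.705]
ft_force: [-7.8, -1.9, 9.5]
width: 0.0169
t 48.77 pos [640.7 169.8 122.6] tyaw 4.8 F [-7.8 -1.9  9.5] w 16.9
twist first [-0.   -0.2   0.09]  then dp mm [  0.6  33.9 -42.6]
```

```bash
python3 -m jog '{"grip":[-1,-1,-1,-1,-1,-1,-1,-1,-1,-1,-1],"dp":[[0,-2.5,0],[0,-2.5,0.2],[0,-2.6,0.3],[0,-2.6,0.3],[0,-2.6,0.3],[0,-2.6,0.1],[0,-2.6,0],[0,-2.6,-0.1],[0,-2.6,-0.3],[0,-2.6,-0.4],[0,-2.6,-0.6]],"twist":[[0,0,0],[0,0,0],[0,0,0],[0,0,0],[0,0,0],[0,0,0],[0,0,0],[0,0,0],[0,0,0],[0,0,0],[0,0,0]]}'; python3 plan.py 0.5955 0.2000 0.122 4.8
```

```text
time_s: 50.15
eef_pos: [0.6436, 0.1426, 0.1227]
orientation: [-0.03, 0.707, 0.03, 0.706]
ft_force: [-4.1, 2.1, 8.1]
width: 0.0173
t 50.15 pos [643.6 142.6 122.7] tyaw 4.81 F [-4.1  2.1  8.1] w 17.3
twist first [ 0.01 -0.08 -0.01]  then dp mm [  0.7  61.2 -43.1]
```

```bash
python3 -m jog '{"grip":[-1,-1,-1,-1,-1,-1,-1,-1,-1,-1,-1],"dp":[[0,-2.5,-0.7],[0,-2.5,-0.8],[0,-2.4,-0.9],[0,-2.4,-1.1],[0,-2.3,-1.2],[0,-2.3,-1.3],[0,-2.2,-1.4],[0,-2.1,-1.5],[0,-2.0,-1.7],[0,-1.9,-1.8],[0,-1.8,-1.9]],"twist":[[0,0,0],[0,0,0],[0,0,0],[0,0,0],[0,0,0],[0,0,0],[0,0,0],[0,0,0],[0,0,0],[0,0,0],[0,0,0]]}'; python3 plan.py 0.5955 0.2000 0.122 4.8
```

```text
time_s: 51.52
eef_pos: [0.6317, 0.1178, 0.1227]
orientation: [-0.029, 0.707, 0.03, 0.706]
ft_force: [-3.0, 4.2, 5.1]
width: 0.0173
t 51.52 pos [631.7 117.8 122.7] tyaw 4.82 F [-3.   4.2  5.1] w 17.3
twist first [ 0.02 -0.02 -0.07]  then dp mm [  0.7  85.  -29.2]
```

```bash
python3 -m jog '{"grip":[-1,-1,-1,-1,-1,-1,-1],"dp":[[0,-1.7,-2.0],[0,-1.6,-2.0],[0,-1.5,-2.1],[0,-1.4,-2.2],[0,-1.3,-2.3],[0,-1,-2],[0,0,0]],"twist":[[0,0,0],[0,0,0],[0,0,0],[0,0,0],[0,0,0],[0,0,0],[0,0,0]]}'; python3 plan.py 0.5955 0.2000 0.122 4.8
```

```text
time_s: 52.4
eef_pos: [0.6207, 0.1085, 0.1228]
orientation: [-0.029, 0.706, 0.03, 0.707]
ft_force: [0.3, 5.0, 3.5]
width: 0.0172
t 52.4 pos [620.7 108.5 122.8] tyaw 4.81 F [0.3 5.  3.5] w 17.2
twist first [ 0.01  0.1  -0.09]  then dp mm [  0.8  93.3 -17.4]
```

```bash
python3 -m jog '{"grip":[-1,-1,-1,-1],"dp":[[0,-0.8,-2.2],[0,-0.6,-2],[0,0,0],[0,0,0]],"twist":[[0,0,0],[0,0,0],[0,0,0],[0,0,0]]}'; python3 plan.py 0.5955 0.2000 0.122 4.8
```

```text
time_s: 52.9
eef_pos: [0.6204, 0.1084, 0.123]
orientation: [-0.028, 0.703, 0.031, 0.71]
ft_force: [14.8, 11.8, -5.1]
width: 0.0169
t 52.9 pos [620.4 108.4 123. ] tyaw 4.81 F [14.8 11.8 -5.1] w 16.9
twist first [ 0.01  0.61 -0.22]  then dp mm [  1.   93.3 -17.1]
```

```bash
python3 -m jog '{"grip":[-1,-1,-0.35,-0.35,-0.35,-0.35,-0.35,-0.35,-0.35],"dp":[[0,1.2,3.2],[0,0,0],[0,0,0],[0,0,0],[0,0,0],[-40,0,0],[-50,0,0],[0,0,0],[0,0,0]],"twist":[[0,0,0],[0,0,0],[0,0,0],[0,0,0],[0,0,0],[0,0,0],[0,0,0],[0,0,0],[0,0,0]]}'; python3 look.py w19; python3 - <<'E'
from h import *
save("s19",grab("scene")[0],(180,150,420,360),3)
E
```

```text
time_s: 54.02
eef_pos: [0.6188, 0.107, 0.2115]
orientation: [-0.03, 0.707, 0.029, 0.706]
ft_force: [-1.3, 0.2, -0.6]
width: 0.0282
pos mm [618.26 106.98 210.43] std [0.33 0.04 0.66] tyaw 4.79 pitch z-comp of toolz deg -0.15 F [-0.3  0.7 -1.1]
```

View pics/w19.png

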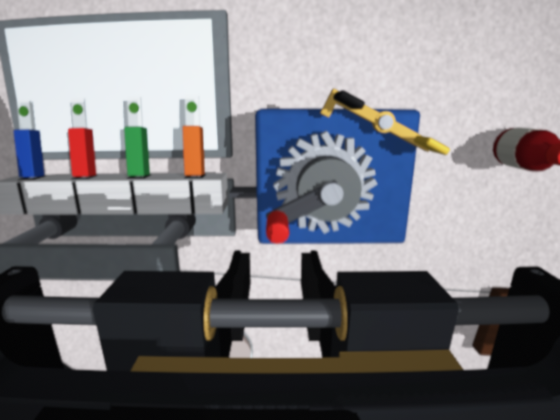

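View pics/s19.png

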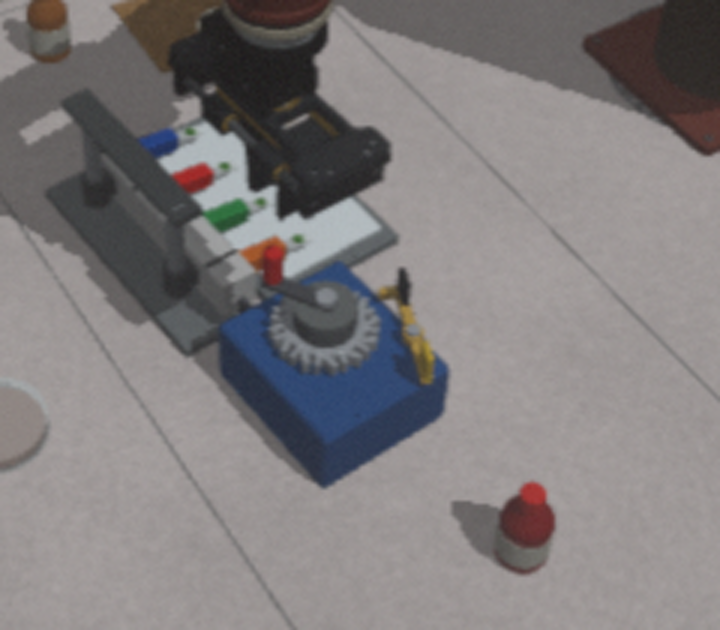

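```bash
python3 - <<'E'
from h import *
c=optics.get_calibration("wrist");C=np.load("C.npy");p=np.load("p.npy")
save("w19z",p,(250,80,460,250),3.7)
k=onplane([(277.5,232)],c,C,.153)[0];a=onplane([(332,193.5)],c,C,.118)[0];d=(k-a)[:2];y=np.radians(4.8)
s=np.array([d@[np.cos(y),np.sin(y)],d@[-np.sin(y),np.cos(y)]]);print(d,np.hypot(*d),"theta",np.arctan2(s[0],s[1]))
print("black tab",onplane([(347,101)],c,C,.111))
E
```

```text
[ 0.0240141  -0.04316705] 0.049397071128004455 theta 2.7176965224393324
black tab [[0.52238673 0.154761   0.111     ]]
```

View pics/w19z.png

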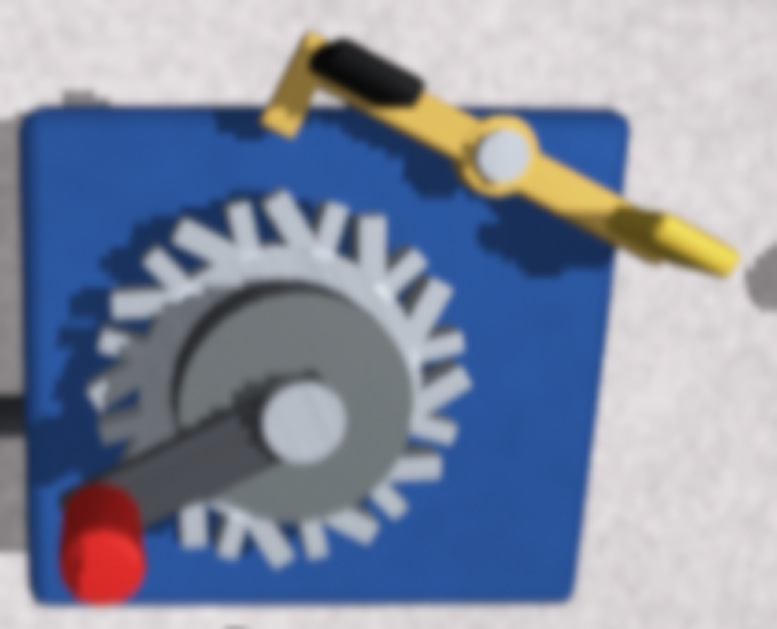

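```bash
python3 plan.py 0.485 0.1505 0.21 4.8; python3 -m jog '{"grip":[-1,-1,-1,-1,-1,-1,-1],"dp":[[0,30,-50],[0,25,-50],[0,0,-29],[0,0,0],[0,0,0],[0,0,0],[0,0,0]],"twist":[[0,0,0],[0,0,0],[0,0,0],[0,0,0],[0,0,0],[0,0,0],[0,0,0]]}'; python3 plan.py 0.485 0.1505 0.094 4.8
```

```text
t 54.27 pos [618.3 107.1 210.3] tyaw 4.8 F [-0.2  0.1 -0.3] w 28.2
twist first [-0.   -0.16 -0.  ]  then dp mm [   0.3   54.4 -129.2]
time_s: 55.15
eef_pos: [0.4866, 0.151, 0.2118]
orientation: [-0.029, 0.707, 0.029, 0.706]
ft_force: [0.7, -0.4, -0.6]
width: 0.0002
t 55.15 pos [486.6 151.  211.8] tyaw 4.77 F [ 0.7 -0.4 -0.6] w 0.2
twist first [-0.03 -0.02  0.  ]  then dp mm [117.8  -0.4  -1.7]
```

```bash
python3 -m jog '{"grip":[-1,-1,-1,-1,-1,-1,-1,-1,-1,-1,-1,-1],"dp":[[45,0,0],[45,0,0],[27.5,0,0],[0,0,0],[0,0,8],[0,0,6],[0,0,6],[0,0,6],[0,0,5],[0,0,4],[0,0,2],[0,0,0]],"twist":[[0,0,0],[0,0,0],[0,0,0],[0,0,0],[0,0,0],[0,0,0],[0,0,0],[0,0,0],[0,0,0],[0,0,0],[0,0,0],[0,0,0]]}'; python3 plan.py 0.485 0.1505 0.094 4.8; python3 - <<'E'
from h import *
save("s20",grab("scene")[0],(220,200,380,320),4.5)
E
```

```text
time_s: 56.65
eef_pos: [0.5229, 0.1545, 0.0946]
orientation: [-0.029, 0.707, 0.03, 0.706]
ft_force: [-2.8, -0.9, 0.8]
width: 0.0005
t 56.65 pos [522.9 154.5  94.6] tyaw 4.79 F [-2.8 -0.9  0.8] w 0.5
twist first [-0.01 -0.02 -0.02]  then dp mm [  0.6  -0.8 -38.1]
```

View pics/s20.png

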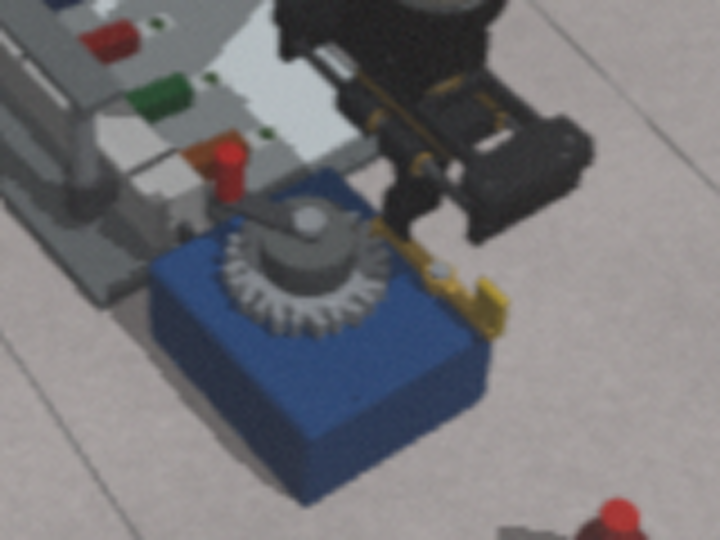

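```bash
python3 -m jog '{"grip":[-1,-1,-1,-1,-1,-1,-1,-1,-1,-1],"dp":[[0,0,1.5],[0,0,0],[0,0,-15],[0,0,-20],[-50,0,0],[-60,0,0],[-30,40,-20],[0,60,0],[0,0,0],[0,0,0]],"twist":[[0,0,0],[0,0,0],[0,0,0],[0,0,0],[0,0,0],[0,0,0],[0,0,0],[0,0,0],[0,0,0],[0,0,0]]}'; python3 plan.py 0.485 0.1505 0.094 4.8; python3 - <<'E'
from h import *
save("s21",grab("scene")[0],(180,100,420,310),3)
p=grab("top")[0];save("t21",p,(90,110,460,300),2.1); save("w21",grab("wrist")[0])
E
```

```text
time_s: 57.95
eef_pos: [0.4611, 0.2497, 0.2343]
orientation: [-0.03, 0.706, 0.03, 0.707]
ft_force: [-0.3, -0.8, -0.2]
width: 0.0002
t 57.95 pos [461.1 249.7 234.3] tyaw 4.89 F [-0.3 -0.8 -0.2] w 0.2
twist first [0.09 0.01 0.01]  then dp mm [ 140.3 -100.9   15.5]
```

View pics/s21.png

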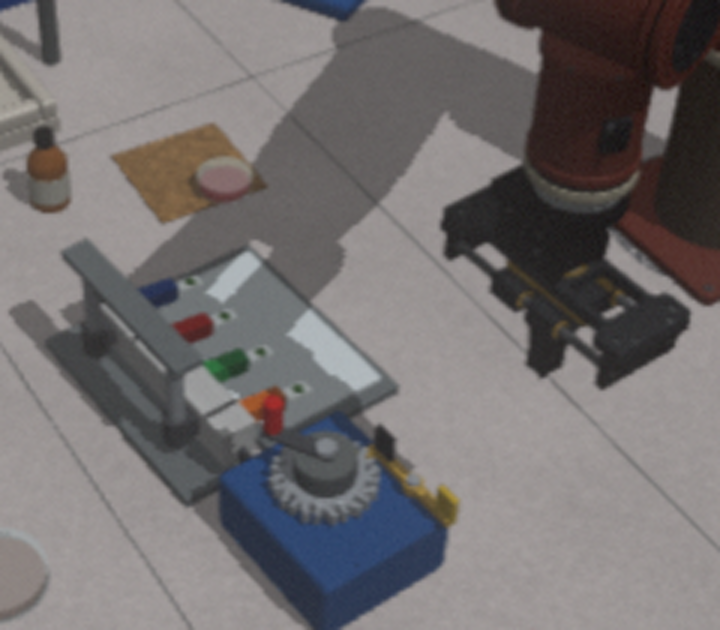

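View pics/t21.png

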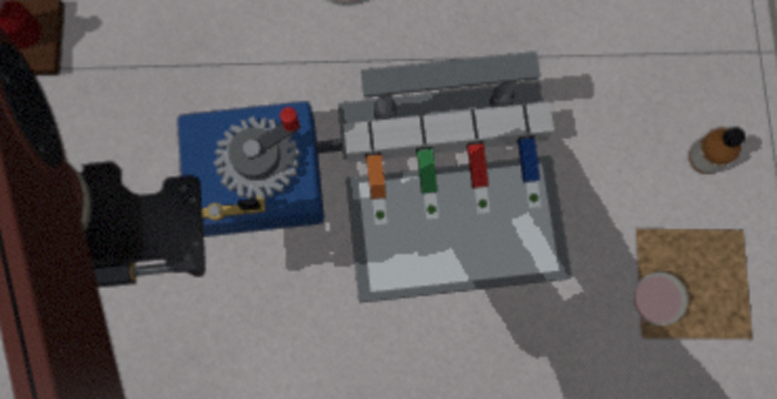

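View pics/w21.png

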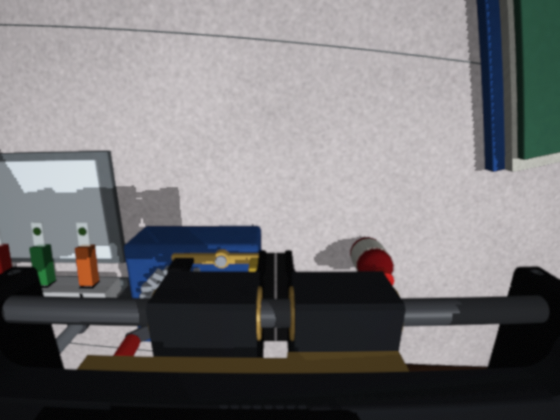

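```bash
python3 - <<'E'
from h import *
c=optics.get_calibration("top")
f=lambda u,v:(u/2.1+90,v/2.1+110)
print(onplane([f(662,298)],c,c["T"],0.022), onplane([f(637,229),f(744,229),f(752,338),f(640,338)],c,c["T"],0.004))
E
python3 plan.py 0.42 -0.32 0.2 4.8
```

```text
[[ 0.43181126 -0.30844695  0.022     ]] [[ 0.51619274 -0.29317391  0.004     ]
 [ 0.51284469 -0.42163899  0.004     ]
 [ 0.38445478 -0.41498248  0.004     ]
 [ 0.38821156 -0.28443576  0.004     ]]
t 58.1 pos [461.5 248.5 234.2] tyaw 4.72 F [-0.   0.8  0.2] w 0.6
twist first [-0.08 -0.02  0.02]  then dp mm [  34.2 -563.1  -88.9]
```

```bash
python3 -m jog '{"grip":[-1,-1,1,1,1,1,1,1,1,1,1,1],"dp":[[0,-50,-6],[0,-50,-6],[0,-50,-6],[0,-50,-6],[0,-50,-6],[0,-50,-6],[0,-50,-6],[0,-50,-6],[0,-50,-6],[10,-50,-6],[20,-50,-6],[0,0,0]],"twist":[[0,0,0],[0,0,0],[0,0,0],[0,0,0],[0,0,0],[0,0,0],[0,0,0],[0,0,0],[0,0,0],[0,0,0],[0,0,0],[0,0,0]]}'; python3 -m jog '{"grip":[1],"dp":[[0,0,0]],"twist":[[0,0,0]]}'; python3 look.py w22
```

```text
time_s: 59.6
eef_pos: [0.439, -0.3072, 0.2021]
orientation: [-0.027, 0.708, 0.028, 0.706]
ft_force: [0.0, -0.1, -0.4]
width: 0.0859
time_s: 59.72
eef_pos: [0.4407, -0.3044, 0.2043]
orientation: [-0.028, 0.707, 0.029, 0.706]
ft_force: [-0.4, 0.2, -0.3]
width: 0.086
pos mm [ 441.34 -303.87  204.87] std [0.39 0.34 0.39] tyaw 4.77 pitch z-comp of toolz deg 0.02 F [0.1 0.3 0.4]
```

View pics/w22.png

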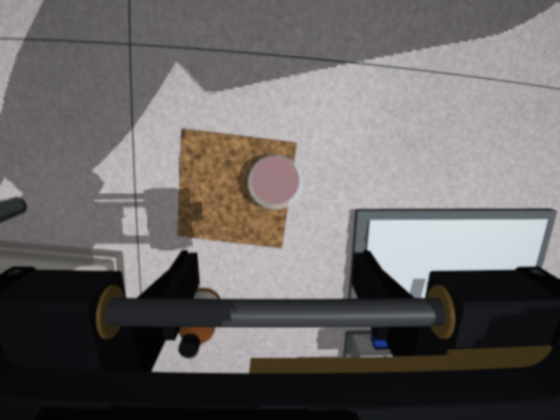

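```bash
python3 - <<'E'
from h import *
c=optics.get_calibration("wrist");C=np.load("C.npy")
print(onplane([(273.5,179.5)],c,C,0.022)); m=onplane([(182,129),(296,143),(282,247),(179,235)],c,C,0.004)[:,:2];print(m.mean(0))
E
python3 plan.py 0.4270 -0.306 0.0085 4.8
```

```text
[[ 0.42989588 -0.30705416  0.022     ]]
[ 0.45097438 -0.35092111]
t 59.92 pos [ 441.9 -303.4  205.4] tyaw 4.87 F [0.1 0.3 0.4] w 87.0
twist first [0.07 0.06 0.05]  then dp mm [196.9  -1.3 -15.1]
```

```bash
python3 -m jog '{"grip":[1,1,1,1,1,1,-1,-1,-1,-1,-1],"dp":[[45,-2.4,-12],[50,0,0],[50,0,0],[40,0,0],[11,0,0],[0,0,0],[0,0,0],[0,0,0],[0,0,0],[0,0,0],[0,0,0]],"twist":[[0,0,0],[0,0,0],[0,0,0],[0,0,0],[0,0,0],[0,0,0],[0,0,0],[0,0,0],[0,0,0],[0,0,0],[0,0,0]]}';python3 plan.py 0.451 -0.351 0.03 4.8
```

```text
time_s: 61.3
eef_pos: [0.4301, -0.3078, 0.0093]
orientation: [-0.03, 0.706, 0.029, 0.707]
ft_force: [-1.8, 1.6, 7.0]
width: 0.059
t 61.3 pos [ 430.1 -307.8    9.3] tyaw 4.8 F [-1.8  1.6  7. ] w 59.0
twist first [-0.    0.03  0.03]  then dp mm [-20.7 -44.8  17.2]
```

```bash
python3 -m jog '{"grip":[-1,-1,-1,-1,-1,-1,0.9,0.9,0.9,0.9,1,1],"dp":[[-25,0,0],[0,-22.5,8.5],[0,-22.5,8.5],[15,0,0],[9,0,0],[0,0,0],[0,0,0],[0,0,0],[0,0,0],[0,0,0],[-40,0,0],[-60,0,0]],"twist":[[0,0,0],[0,0,0],[0,0,0],[0,0,0],[0,0,0],[0,0,0],[0,0,0],[0,0,0],[0,0,0],[0,0,0],[0,0,0],[0,0,0]]}';python3 -m jog '{"grip":[1,1,1,1],"dp":[[-50,20,-20],[-50,20,-20],[0,0,0],[0,0,0]],"twist":[[0,0,0],[0,0,0],[0,0,0],[0,0,0]]}'; python3 look.py w23; python3 - <<'E'
from h import *
save("s23",grab("scene")[0],(180,100,420,310),3)
save("t23",grab("top")[0],(90,110,460,300),2.1)
E
```

```text
time_s: 62.8
eef_pos: [0.4489, -0.3495, 0.1084]
orientation: [-0.028, 0.708, 0.031, 0.705]
ft_force: [1.1, 0.1, 0.0]
width: 0.0863
time_s: 63.3
eef_pos: [0.4072, -0.3144, 0.2094]
orientation: [-0.03, 0.706, 0.029, 0.707]
ft_force: [-1.0, -0.5, -0.5]
width: 0.0868
pos mm [ 406.87 -314.05  208.27] std [0.2  0.19 0.72] tyaw 4.79 pitch z-comp of toolz deg -0.07 F [-0.5  0.3 -0.1]
```

View pics/w23.png

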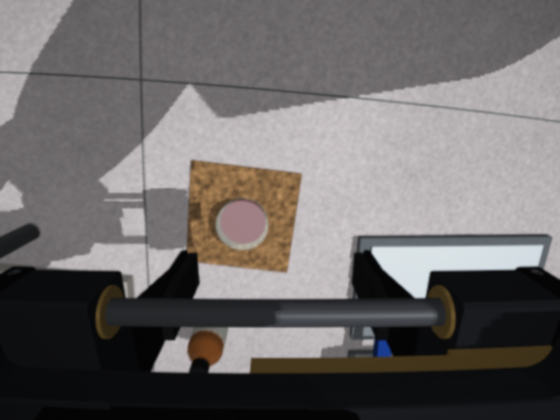

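View pics/s23.png

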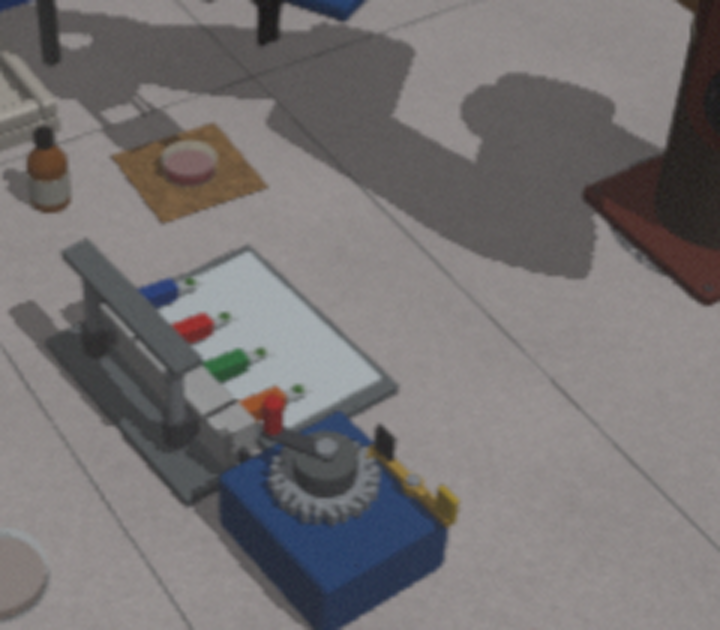

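View pics/t23.png

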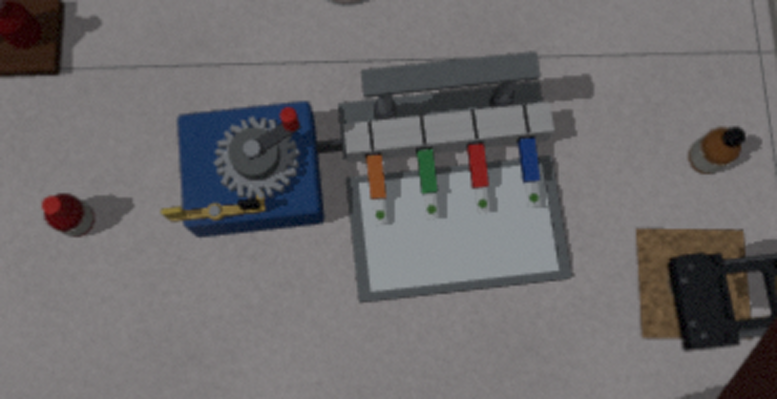

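```bash
python3 -c "
from station import robot; print(robot.sign_off())"
```

```text
the job is handed in; nothing more can be done
None
```

I did every step in order and handed the job in at about 63.6 s on the robot clock; the hand-in reports no verdict.

- **Dish:** I moved it from the light plate to the mat. At about 40 s, with all holders plugged, it measured within 3 mm of the mat's centre. After the pawl went back in, I found it had been knocked about 45 mm off centre, outside the 40 mm limit. I gripped it again and re-centred it; the last pictures show it flat near the centre of the mat.
- **Holders:** orange went into socket 3, green into 2, red into 1 and blue into 0. Each was pushed until it stopped hard at 15 to 24 N. The pictures show the handles flush with the carriage face, before and after lowering.
- **Pawl and drum:** I pushed the pawl off by the yellow tab and gripped the red knob. I then led it round over about 6.5 s, until it stopped moving and the force rose to about 19 N. I read the drum angle from a picture as about 2.7 rad, against the 2.668 rad end stop. Then I pushed the pawl back in by the black tab; in the pictures it sits as it did at the start.
- **Last checks:** both bottles look unmoved, and the arm is clear of everything, with about zero force on the wrist. None of the last checks failed. I judged pin depth, drum angle and pawl position only from pictures and contact forces, not from direct readings.

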